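# Hang up the torch that has batteries

### The job

Two look-alike torches lie in the outer slots of the remote organiser: take each out in turn by its wire loop, feel its weight, and lay it flat on the cabinet top beside the organiser, letting go of it. Then take the heavier one, the one with batteries, by its barrel and hang it by its loop in the bend of the steel hook, easing it down and letting go only when it hangs as it wants to, so that it does not swing hard or slip off. Leave the empty torch lying flat on the cabinet top, and do not disturb the remotes, the tin or the coaster.

Things in the scene. Friction and masses are not known exactly. Their poses are not given: they have to be found in the camera images.
- torch_a: One of two look-alike yellow torches, 180 mm long. Origin: centre line, on the flat underside. x runs from lens to tail, z up. Square head 44 x 44 mm (x -95 to -58), square barrel 36 x 36 mm (x -58 to 85), wire loop across it at x = 35. Starts in an outer organiser slot along it, underside 8 mm up, lens end towards the robot; only the loop gives fingers room there.
- torch_b: One of two look-alike yellow torches, 180 mm long. Origin: centre line, on the flat underside. x runs from lens to tail, z up. Square head 44 x 44 mm (x -95 to -58), square barrel 36 x 36 mm (x -58 to 85), wire loop across it at x = 35. Starts in an outer organiser slot along it, underside 8 mm up, lens end towards the robot; only the loop gives fingers room there.
- torch_a_bar (a point): Centre of the round level cross bar (8 mm thick, along the torch's y) of torch_a's rigid upright steel wire loop: 35 mm to the tail side of the torch's origin, 92 mm above its underside. The loop's opening below the bar is 24 mm wide and 52 mm high, between legs 8 mm thick.
- torch_b_bar (a point): Centre of the round level cross bar (8 mm thick, along the torch's y) of torch_b's rigid upright steel wire loop: 35 mm to the tail side of the torch's origin, 92 mm above its underside. The loop's opening below the bar is 24 mm wide and 52 mm high, between legs 8 mm thick.
- torch_a_com (a point): Centre of mass of torch_a: 45 mm to the lens side of the loop, about 20 mm above the underside, so hung freely by the bar it rests lens end down, tilted about 32 degrees. Mass about 0.36 kg with batteries inside, 0.12 kg empty, each +-15 percent; either torch may be the full one, in either slot.
- torch_b_com (a point): Centre of mass of torch_b: 45 mm to the lens side of the loop, about 20 mm above the underside, so hung freely by the bar it rests lens end down, tilted about 32 degrees. Mass about 0.36 kg with batteries inside, 0.12 kg empty, each +-15 percent; either torch may be the full one, in either slot.
- organiser: Fixed dark walnut organiser, 212 mm (x) by 156 mm (y), three slots along its x. Walls 46 mm high (end walls 30 mm), floor 8 mm thick. The outer slots (50 mm wide, centred at y = +-45 mm, 196 mm long inside) hold the torches, the middle one (24 mm) a remote. Origin: centre of its underside.
- hook_stand: Fixed steel stand. Origin: on the cabinet top right below the hook's bend. Post 14 mm thick, 268 mm high, at x = +100 mm, on a round base 120 mm across, 10 mm high. The hook, a 7 mm round rod, leaves the post 240 mm up and slopes down towards -x (roughly towards the robot) to the bend, level from x = 12 to -10 mm, rod centre 205 mm up.
- hook_seat (a point): Where the centre of a torch's cross bar is when the bar rests in the hook's bend, 212.5 mm above the cabinet top. The torch goes on from the tip side, lens end away from the post (torch x along the stand's x), the tip passing through the loop under the bar.
- hook_tip (a point): Upturned tip of the hook (rod centre), at x = -24 mm of the stand, 225 mm above the cabinet top.
- remote_slot: Bystander, to be left alone. Black remote, 165 mm long, 18 mm thick and 44 mm high, standing on its long edge in the organiser's middle slot, its top 6 mm above the walls. Origin: centre of its underside.
- remote_top: Bystander, to be left alone. Black remote, 165 (x) x 44 x 18 mm, lying on the cabinet top near the robot. Origin: centre of its underside.
- tin: Bystander, to be left alone. Closed white screw-top tin, 55 mm across, 40 mm high. Origin: centre of its underside.
- coaster: Bystander, to be left alone. Round stainless steel coaster, 94 mm across, 6 mm thick. Origin: centre of its underside.
There are look-alikes about, which are no part of the job. What is shaped like the torch_b but blue is not meant. What is shaped like the torch_a but brown is not meant.

How it is judged (in metres and radians):
On the way, in this order (a step that is already met when the one before it is completed fails the run):
1. one torch, held by its loop, is lifted clear of the organiser while the other still lies in its slot ((((height (world z) of torch_a_bar above 0.14 m and distance between the grasp point and torch_a_bar below 0.045 m) and (height (world z) of torch_b_bar below 0.108 m and horizontal distance between torch_b and organiser below 0.075 m)) or ((height (world z) of torch_b_bar above 0.14 m and distance between the grasp point and torch_b_bar below 0.045 m) and (height (world z) of torch_a_bar below 0.108 m and horizontal distance between torch_a and organiser below 0.075 m)))), for 0.2 s.
2. the first torch lies on the cabinet top outside the organiser, let go, while the other, held by its loop, is lifted clear of the organiser ((((height (world z) of torch_a_bar above 0.14 m and distance between the grasp point and torch_a_bar below 0.045 m) and (height (world z) of torch_b_bar below 0.102 m and angle between torch_b's own z axis and vertical below 0.12 rad and horizontal distance between torch_b and organiser above 0.085 m) and contact force between torch_b and the fingers below 0.3 N) or ((height (world z) of torch_b_bar above 0.14 m and distance between the grasp point and torch_b_bar below 0.045 m) and (height (world z) of torch_a_bar below 0.102 m and angle between torch_a's own z axis and vertical below 0.12 rad and horizontal distance between torch_a and organiser above 0.085 m) and contact force between torch_a and the fingers below 0.3 N))), for 0.2 s.
3. both torches lie flat on the cabinet top outside the organiser, let go (height (world z) of each of torch_a_bar, torch_b_bar below 0.102 m and angle between each of torch_a, torch_b's own z axis and vertical below 0.12 rad and horizontal distance between each of torch_a, torch_b and organiser above 0.085 m and contact force between each of torch_a, torch_b and the fingers below 0.3 N), for 0.2 s.
4. the heavier torch is raised from the cabinet top, held by its barrel and not by its loop (height (world z) of torch_b_bar above 0.14 m and distance between the grasp point and torch_b_com below 0.07 m), for 0.2 s.
At the end, for the whole second after the job is handed in: The heavier torch hangs by its loop, let go, with the middle of its cross bar within 22 mm of the seat in the hook's bend, and hardly moves (below 0.06 m/s and 0.6 rad/s); the empty torch lies flat (within 7 degrees) and still on the cabinet top outside the organiser (distance between torch_b_bar and hook_seat below 0.022 m and linear speed of torch_b below 0.06 m/s and angular speed of torch_b below 0.6 rad/s and height (world z) of torch_a_bar below 0.102 m and angle between torch_a's own z axis and vertical below 0.12 rad and horizontal distance between torch_a and organiser above 0.085 m and linear speed of torch_a below 0.03 m/s); the robot touches nothing.
It fails at once if the torch swings hard on the hook (over 3 rad/s with its bar at the bend, as when let go while still level) (distance between torch_b_bar and hook_seat below 0.03 m and angular speed of torch_b above 3 rad/s).
It fails at once if the remote in the organiser is shifted by more than 30 mm (distance of remote_slot from where it was at the start of the episode above 0.03 m).
It fails at once if the remote on the cabinet is shifted by more than 20 mm (distance of remote_top from where it was at the start of the episode above 0.02 m).
It fails at once if the tin is shifted by more than 20 mm (distance of tin from where it was at the start of the episode above 0.02 m).
It fails at once if the coaster is shifted by more than 20 mm (distance of coaster from where it was at the start of the episode above 0.02 m).
It also fails if it takes over 70 s, if anything falls off the work surface, if the arm or the gripper's body presses on something with over 40 N, if the wrist force passes 120 N, or if a joint passes its speed limit or range.

### The arm

A 6-joint arm with a two-finger parallel gripper is mounted at the origin on the work surface. World frame = base frame: x ahead of the robot, y to its left, z up, the work surface at z = 0. Lengths are in mm, angles in rad, forces in N, time in s.
With the tool pointing down it reaches from about 350 to 1000 mm from the base axis. Payload 7.1 kg.
Tool frame: the origin (TCP) lies at the very end of the fingers, on their centre line; the grasp point (between the pads) lies env.hold_point_z behind it (env.hold_point_z is the distance from the TCP to the grasp point, in mm); y points along the fingers, x is the direction in which the jaws open and shut, and the axes are right-handed (so a half turn about y gives the same grasp; the last joint's range is limited). The gripper opens to 85 mm and grips with 20 to 120 N. Pads are 22 mm wide; open, the fingers measure 114 mm over their backs; the gripper's body (76 mm by 85 mm) begins 54 mm behind the grasp point. The pads swing forward as they close: fully open they stand 13 mm farther back than shut.
Start: joints at [-1.204, 0.423, 1.63, -0, 1.089, -0.019], TCP at [235.204, -579.037, 207.119] pointing down, gripper open.
Joint ranges: [-3, 3], [-0.9, 2.11], [0.09, 2.58], [-1.31, 4.45], [0.11, 2.69], [-2.54, 2.54]. Speed limits (rad/s): [2.39, 2.39, 3.01, 3.14, 3.14, 3.14].

### API

Orientations are given as a unit quaternion [w, x, y, z].
In Python, from rig import env gives the robot as it stands.
- The arm moves only by the shell command python3 -m jog 'ROWS' [FORCE]. ROWS is JSON, a list of rows, each a list of 3 entries, a list of its own where there are three numbers: the turn, a rotation vector about the tool's x, y, z in rad, then the shift along the tool's x, y, z in mm, then the finger opening in mm, from 0 to 85.4. A call has 1 to 8 rows; each row shifts and turns the commanded pose from where the row before left it, along the tool's axes as they then stand; what a row does not reach is not made up. A row lasts 1/10 s, in which the tool goes at most 50 mm and 8.59 degrees, less where a joint would pass 70% of its speed; a pose out of reach is approached as far as the arm can. A call is refused whole if a number of a shift passes 50 or a number of a turn 0.15, either way. A call with a gripper value outside its range is refused whole. The fingers move at their own pace and stop on an object; FORCE is the grip in N (left out, the last holds). Time passes only in rows, so rows that do not move let the fingers close. It gives the time, the measured TCP pose, the force and the opening at its end, in the units of the state.
- env.observe(): the state, without advancing time (a new reading comes with each control period).
- env.grab_frame(name): name is "scene" or "top"; returns (picture, depth): 384x512x3 uint8, red, green, blue; 384x512 float32, mm along the optical axis (not along the pixel's ray), 0 where there is no reading.
- env.camera_model(name): a dict with "fx", "fy", "cx", "cy" (pixels), "R" (3x3) and "t" (3): a world point X has camera coordinates R X + t. Camera axes: x right, y down, z forward; pixel columns grow to the right and rows downward; lengths in mm; the calibration is good to about 2 mm. A picture is of the moment at which its call begins. camera_model takes no time and is no camera call.
- env.sign_off(): hands the job in, once; it reports no verdict.
The state is a dict: "time": time; "joints": joint angles; "qvel": joint speeds; "effort": joint torques, N m; "tcp_pos": TCP position; "orientation": TCP orientation; "contact_force": force on the tool from outside, world axes, zero at the start; "moment": the same for the moment, N m; "opening": finger opening in mm.
Only numpy, scipy, OpenCV 4.12 (cv2) and the standard library are available. Lean on these libraries where they do the work, as an engineer would, in place of code of your own. Each camera call takes 0.05 s, during which the arm holds its last target.

## Working session

There is one attempt and no reset: what is moved stays moved. The work goes in short steps, Python scripts to look and compute and a shell command to move; the robot and the scene stay as the last step left them, time stands still between calls to the robot, and variables do not carry over. Pictures are saved under pics/ and viewed, and the job is handed in when it is done.

```bash
ls; mkdir -p pics; python3 - <<'E'
from rig import env
import cv2,numpy as np
print(env.observe(), env.hold_point_z)
for n in ("scene","top"):
    p,d=env.grab_frame(n); cv2.imwrite(f"pics/{n}0.png",p[:,:,::-1]); np.savez(f"{n}0.npz",p=p,d=d)
    print(n,env.camera_model(n))
E
```

```text
pics
{'time': 0.0, 'joints': array([-1.20401597e+00,  4.23849935e-01,  1.63073644e+00,  3.83480934e-06,
        1.08861599e+00, -1.90193792e-02]), 'qvel': array([-0.00183136,  0.00170694,  0.00029329,  0.00042528,  0.00112097,
        0.00018715]), 'effort': array([-9.80210207e-04, -5.57394505e+01, -2.81745154e+01, -1.49281068e-04,
        7.28997824e-03, -2.37538842e-06]), 'tcp_pos': array([ 234.97944875, -578.47818009,  206.32181116]), 'orientation': array([ 0.58690629, -0.58625085,  0.39533902, -0.39440843]), 'contact_force': array([-0.27094528, -0.64344347, -0.08007105]), 'moment': array([0.01476927, 0.00620892, 0.00113251]), 'opening': 85.2846639932514} 18.700000000000003
scene {'fx': 477.53070086198414, 'fy': 477.53070086198414, 'cx': 255.54101057080177, 'cy': 190.57266042345148, 'R': array([[ 0.52996714,  0.8479402 , -0.01150025],
       [ 0.69154899, -0.43999124, -0.57285923],
       [-0.49081038,  0.29564358, -0.81957309]]), 't': array([-359.08888466, -258.57397746, 1672.21066497])}
top {'fx': 384.68466783902346, 'fy': 384.68466783902346, 'cx': 253.16698116662238, 'cy': 189.38804906203447, 'R': array([[ 4.12360377e-02, -9.99149340e-01, -4.29621709e-04],
       [-9.75524086e-01, -4.01680363e-02, -2.16192708e-01],
       [ 2.15991545e-01,  9.33403699e-03, -9.76350618e-01]]), 't': array([  65.74857734,  604.20638121, 1022.08301542])}
```

View pics/scene0.png

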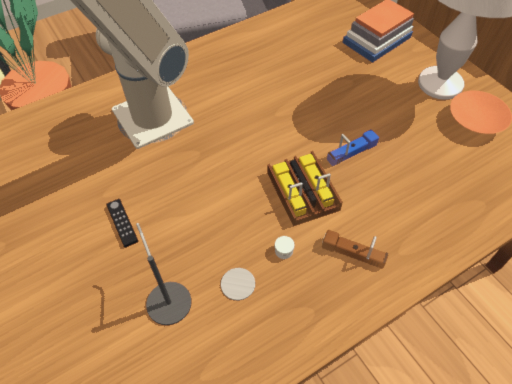

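View pics/top0.png

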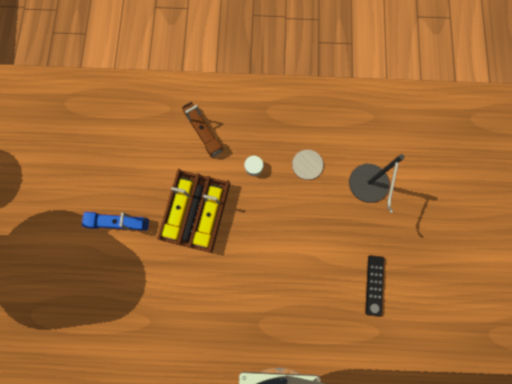

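The overview shows two yellow torches in the organiser (top view about (178,208) and (208,215)). The blue one at (115,221) and the brown one at (205,130) are look-alikes. The hook stand is at about (372,183).

```bash
cat > h.py <<'E'
import numpy as np,cv2,json
from rig import env
from scipy.spatial.transform import Rotation as Rn
def ray(cm,uv,z):
    u,v=uv; d=np.array([(u-cm['cx'])/cm['fx'],(v-cm['cy'])/cm['fy'],1.])
    R=cm['R'];o=-R.T@cm['t'];w=R.T@d; return o+w*(z-o[2])/w[2]
def tri(uv1,uv2):
    A=[];b=[];
    for n,uv in (("scene",uv1),("top",uv2)):
        cm=env.camera_model(n);R=cm['R'];o=-R.T@cm['t']
        d=R.T@np.array([(uv[0]-cm['cx'])/cm['fx'],(uv[1]-cm['cy'])/cm['fy'],1.]);d/=np.linalg.norm(d)
        P=np.eye(3)-np.outer(d,d);A.append(P);b.append(P@o)
    A=np.vstack(A);b=np.hstack(b);x=np.linalg.lstsq(A,b,rcond=None)[0]
    return x,np.abs(A@x-b).max()
def proj(cm,X):
    c=cm['R']@np.asarray(X,float)+cm['t'];return np.array([cm['fx']*c[0]/c[2]+cm['cx'],cm['fy']*c[1]/c[2]+cm['cy']])
def cloud(cm,d):
    v,u=np.indices(d.shape);c=np.stack([(u-cm['cx'])/cm['fx']*d,(v-cm['cy'])/cm['fy']*d,d],-1)
    return (c-cm['t'])@cm['R']
def toolR():
    q=env.observe()['orientation'];return Rn.from_quat([q[1],q[2],q[3],q[0]]).as_matrix()
def status():
    o=env.observe();R=toolR()
    print('t',round(o['time'],2),'tcp',o['tcp_pos'].round(1),'F',o['contact_force'].round(1),'op',round(o['opening'],1),'j',o['joints'].round(2))
    print('toolx',R[:,0].round(3),'y',R[:,1].round(3),'z',R[:,2].round(3))
E
python3 - <<'E'
from h import *
status()
s=np.load('scene0.npz');t=np.load('top0.npz')
def crop(p,x0,y0,x1,y1,f,n): cv2.imwrite(n,cv2.resize(p[y0:y1,x0:x1,::-1],None,fx=f,fy=f,interpolation=cv2.INTER_CUBIC))
crop(s['p'],260,125,400,275,5,'pics/s_org.png'); crop(t['p'],150,90,280,260,3.5,'pics/t_org.png')
crop(s['p'],130,215,260,330,6,'pics/s_hook.png'); crop(t['p'],340,140,440,240,6,'pics/t_hook.png')
for n,f in(("scene",s),("top",t)):
    cm=env.camera_model(n);print(n,'cam at',(-cm['R'].T@cm['t']).round(0))
    P=cloud(cm,f['d']);p=f['p'].astype(int)
    m=(p[...,0]>150)&(p[...,1]>140)&(p[...,2]<90)
    k,l,st,ce=cv2.connectedComponentsWithStats(m.astype(np.uint8))
    for i in range(1,k):
        if st[i,4]>100:
            q=P[l==i];print(st[i],ce[i].round(1),'z',np.percentile(q[:,2],[5,50,95]).round(0),'mean',q.mean(0).round(0))
            r=cv2.minAreaRect(np.array([ray(cm,(u,v),44)[:2] for v,u in np.argwhere(l==i)],np.float32));print(r)
E
```

```text
t 0.1 tcp [ 235.  -578.5  206.4] F [-0.   0.5 -0.1] op 85.3 j [-1.2   0.42  1.63 -0.    1.09 -0.02]
toolx [ 0.376 -0.926 -0.002] y [-0.001  0.001 -1.   ] z [0.926 0.376 0.   ]
scene cam at [1190. -304. 1218.]
[ 187    0  152   63 2375] [256.1  29. ] z [-4.  1.  6.] mean [-211.  562.    8.]
((-162.2125244140625, 566.4860229492188), (699.21630859375, 165.86013793945312), 89.80546569824219)
[   0    7  365  218 8529] [226.8  99. ] z [-4.  1.  6.] mean [ 64. 287.   6.]
((72.31300354003906, 207.63818359375), (308.2991027832031, 1550.031494140625), 2.087348699569702)
[ 366   43   70   41 1062] [405.2  64.8] z [-5. -0.  5.] mean [272. 923.   1.]
((313.3951110839844, 875.4517211914062), (137.9876251220703, 283.2887268066406), 3.0769028663635254)
[458  69  31  20 178] [471.1  78.4] z [-6. -1.  4.] mean [ 4.580e+02  1.077e+03 -1.000e+00]
((491.9271240234375, 1037.676513671875), (100.24468231201172, 98.80924987792969), 57.75309371948242)
[  0  72 116  51 636] [48.8 99.1] z [-2.  2.  7.] mean [-276. -279.    6.]
((-231.38858032226562, -244.6339874267578), (35.889617919921875, 423.32867431640625)
[... 3982 characters left out ...]
29.]
[178 179  13  14 112] [184.3 184.9] z [40. 44. 47.] mean [609. 289.  53.]
((609.523193359375, 291.2273254394531), (32.45156478881836, 32.6622428894043), 76.58283233642578)
[208 187  13  12 111] [214.2 191.9] z [41. 44. 47.] mean [594. 203.  44.]
((593.9776611328125, 203.07928466796875), (33.60062026977539, 28.657615661621094), 73.71568298339844)
[162 194  25  45 534] [174.5 217.1] z [40. 45. 54.] mean [516. 310.  48.]
((521.7456665039062, 312.34228515625), (41.49592590332031, 128.28720092773438), 80.2020034790039)
[193 199  24  48 544] [205.2 224.4] z [41. 46. 54.] mean [498. 221.  52.]
((505.5379333496094, 218.89364624023438), (41.17872619628906, 134.11314392089844), 75.60411834716797)
```

View pics/s_org.png

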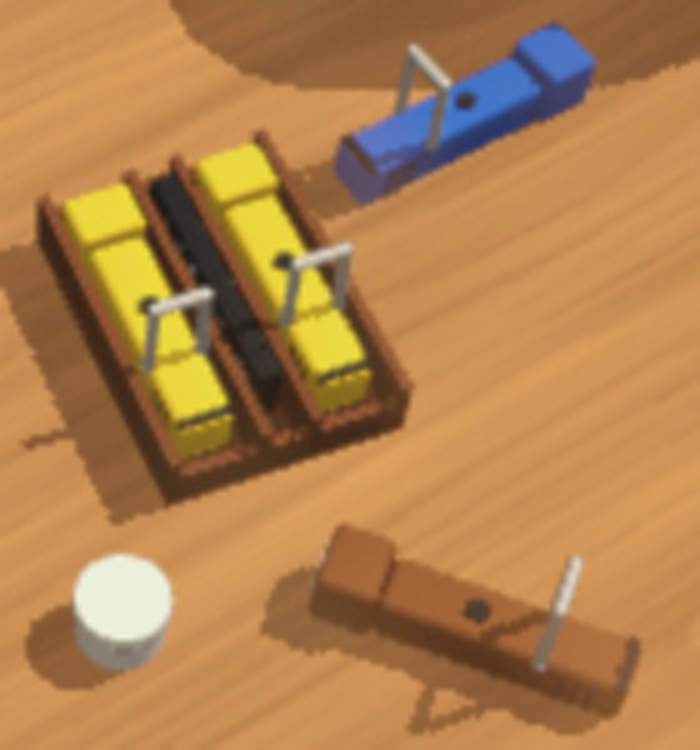

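View pics/t_org.png

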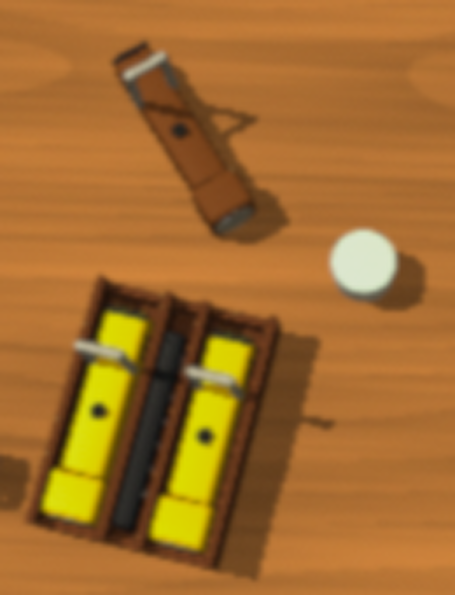

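View pics/s_hook.png

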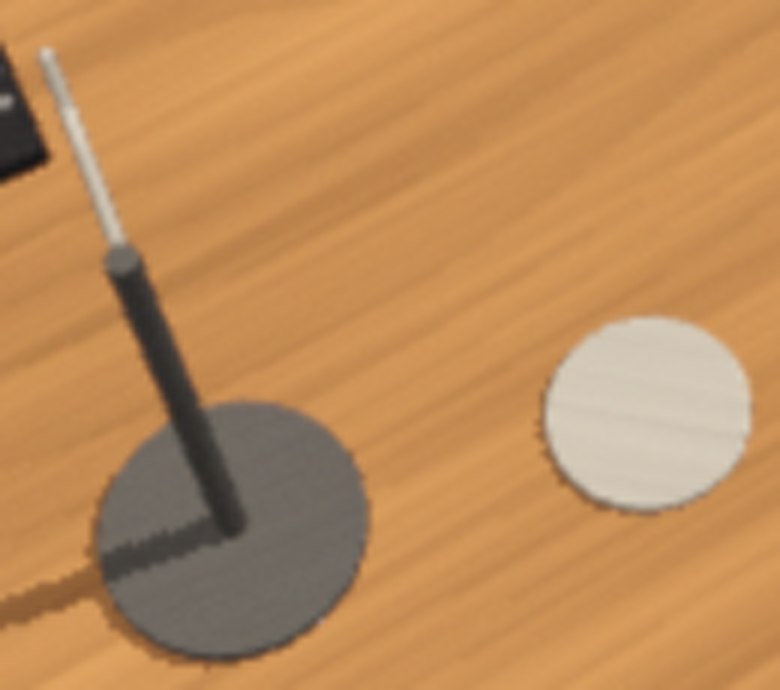

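View pics/t_hook.png

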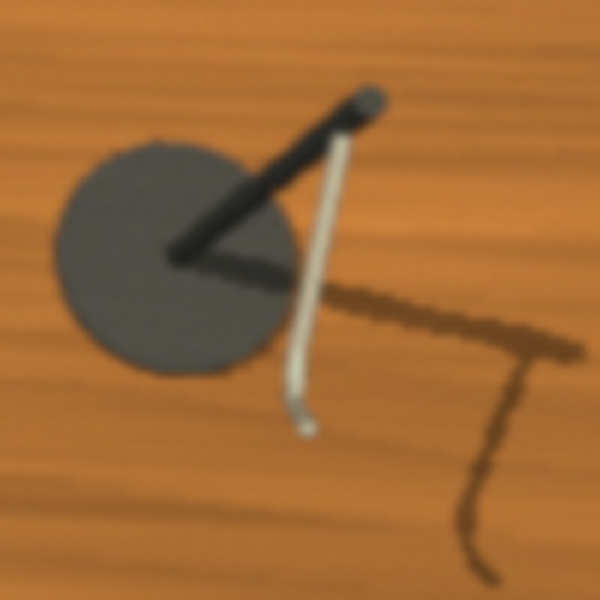

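```bash
python3 - <<'E'
from h import *
S=env.camera_model('scene');T=env.camera_model('top')
for n,a in dict(
 Lbar=[(318.6,177.4),(330,174.4),(172,188.6),(184.9,192)],
 Rbar=[(290,186),(302.4,183.4),(203.4,195.7),(217.7,199.1)]).items():
    print(n,'scene z100',ray(S,a[0],100).round(1),ray(S,a[1],100).round(1),'top',ray(T,a[2],100).round(1),ray(T,a[3],100).round(1))
    print('  tri mid',tri((np.add(a[0],a[1])/2),(np.add(a[2],a[3])/2)))
s=np.load('scene0.npz');t=np.load('top0.npz')
# organiser outline top view
p=t['p']; hsv=cv2.cvtColor(p,cv2.COLOR_RGB2HSV)
c=lambda x,y,x0,y0,f:(x0+(x+.5)/f-.5,y0+(y+.5)/f-.5)
print('dots', [ray(T,c(x,y,150,90,3.5),44).round(1) for x,y in((99,410),(205,436))],[ray(S,c(x,y,260,125,5),44).round(1) for x,y in((284,261),(149,305))])
print('org corners top z46', [ray(T,c(x,y,150,90,3.5),46).round(1) for x,y in((102,278),(277,320),(216,566),(28,520))])
print('head front corners', [ray(T,c(x,y,150,90,3.5),52).round(1) for x,y in((42,513),(95,524),(150,541),(206,550))])
# hook
print('tip',tri(c(46,52,130,215,6),c(307,428,340,140,6)))
print('posttop',tri(c(123,256,130,215,6),c(370,101,340,140,6)))
print('base disc', ray(S,c(240,530,130,215,6),10).round(1), ray(T,c(178,258,340,140,6),10).round(1))
for n,f in(("scene",s),("top",t)):
    cm=env.camera_model(n);g=cv2.cvtColor(f['p'],cv2.COLOR_RGB2HSV)
    w=(g[...,1]<60)&(g[...,2]<130)
    k,l,st,ce=cv2.connectedComponentsWithStats(w.astype(np.uint8))
    for i in range(1,k):
        if st[i,4]>100: print(n,'dark',st[i],ce[i].round(1),ray(cm,ce[i],10).round(0))
    w=(g[...,1]<70)&(g[...,2]>=140)
    k,l,st,ce=cv2.connectedComponentsWithStats(w.astype(np.uint8))
    for i in range(1,k):
        if st[i,4]>30: print(n,'light',st[i],ce[i].round(1),ray(cm,ce[i],6).round(0))
E
```

```text
Lbar scene z100 [579.  279.2 100. ] [588.1 313.7 100. ] top [586.5 312.6 100. ] [578.5 276.5 100. ]
  tri mid (array([583.0591215 , 295.56153438,  99.62095977]), np.float64(0.9217599210300591))
Rbar scene z100 [559.8 191.8 100. ] [571.3 227.1 100. ] top [570.3 225.2 100. ] [562.4 185.6 100. ]
  tri mid (array([566.54574577, 206.58091892, 102.681434  ]), np.float64(1.4564867196348246))
dots [array([546.1, 303.6,  44. ]), array([528.3, 215.7,  44. ])] [array([543. , 304.1,  44. ]), array([526. , 215.9,  44. ])]
org corners top z46 [array([657.1, 310. ,  46. ]), array([627.2, 162.3,  46. ]), array([424.1, 199.8,  46. ]), array([454.3, 352.6,  46. ])]
head front corners [array([459.8, 340.5,  52. ]), array([452.9, 297.5,  52. ]), array([441.3, 252.7,  52. ]), array([436. , 207.8,  52. ])]
tip (array([ 525.9620307 , -238.94628345,  228.99264746]), np.float64(0.5949857977033446))
posttop (array([ 648.924558  , -253.6421365 ,  268.84272922]), np.float64(0.3340231545508061))
base disc [ 652.5 -253.5   10. ] [ 648.5 -254.8   10. ]
scene dark [  71    0   88   85 1096] [117.2  48. ] [-403.   3
[... 1342 characters left out ...]
]
scene light [221 268  34  32 860] [237.5 283.6] [700. -72.   6.]
top dark [ 350  156   53   46 1152] [370.1 181.6] [ 652. -257.   10.]
top dark [183 185  19  56 306] [192.2 212.7] [536. 267.  10.]
top dark [367 257  16  58 765] [374.4 284.9] [ 352. -262.   10.]
top dark [257 376  32   8 158] [275.5 380.6] [91. 10. 10.]
top light [293 150  30  29 683] [307.4 164.3] [699. -70.   6.]
top light [245 156  18  18 267] [253.4 164.6] [691.  94.   6.]
top light [388 163  10  44  92] [391.8 185.5] [ 643. -323.    6.]
top light [120 213   3  14  32] [120.9 219.1] [509. 476.   6.]
top light [240 372  46  12 338] [256.3 377.2] [96. 61.  6.]
top light [289 375  30   6 108] [305.9 376.9] [102. -72.   6.]
```

Left bar is near (583,295,100), right bar near (566,207,100), matching the expected 100 mm height. The 90 mm between them matches the slot pitch. Organiser yaw is about −11.3°. The tip–post distance is 124 mm as specified, so the hook seat is near (550,−242,212.5) and the stand yaw about −6.8°. The yellow torches in the slots are the ones meant: blue (115,221) and brown (205,130) are the wrong colour and lie outside. The crops above confirm this.

I'll turn the tool first, then travel.

```bash
python3 -m jog '[[[0,0.146,0],[0,-10,0],85],[[0,0.146,0],[0,-10,0],85],[[0,0.146,0],[0,-10,0],85],[[0,0.145,0],[0,-10,0],85],[[0,0,0],[-40,0,8],85],[[0,0,0],[-40,0,8],85],[[0,0,0],[-40,0,8],85],[[0,0,0],[-40,0,8],85]]' 80; python3 -c "from h import *;status()"
```

```text
time: 0.9
tcp_pos: [298.0, -426.7, 246.7]
orientation: [0.448, -0.448, 0.547, -0.547]
contact_force: [1.0, -0.3, -0.2]
opening: 85.0
t 0.9 tcp [ 298.  -426.7  246.7] F [ 1.  -0.3 -0.2] op 85.0 j [-0.98  0.22  1.82  0.    1.1   0.78]
toolx [-0.197 -0.98  -0.001] y [-0.     0.001 -1.   ] z [ 0.98  -0.197 -0.   ]
```

```bash
python3 -m jog '[[[0,0,0],[-44,0,9],85],[[0,0,0],[-44,0,9],85],[[0,0,0],[-44,0,9],85],[[0,0,0],[-44,0,9],85],[[0,0,0],[-44,0,9],85],[[0,0,0],[-44,0,9],85],[[0,0,0],[-44,0,9],85],[[0,0,0],[-44,0,9],85]]'; python3 -m jog '[[[0,0,0],[-44,0,9],85],[[0,0,0],[-44,0,9],85],[[0,0,0],[-44,0,9],85],[[0,0,0],[-44,0,9],85],[[0,0,0],[-44,5,9],85],[[0,0,0],[-44,5,9],85],[[0,0,0],[-44,10,9],85],[[0,0,0],[0,10,0],85]]'; python3 -c "from h import *;status()"
```

```text
time: 1.7
tcp_pos: [437.7, -95.5, 247.1]
orientation: [-0.448, 0.448, -0.547, 0.547]
contact_force: [0.8, -0.3, 0.1]
opening: 85.1
time: 2.5
tcp_pos: [561.4, 196.9, 216.6]
orientation: [0.45, -0.449, 0.546, -0.546]
contact_force: [0.6, -0.4, 0.1]
opening: 85.4
t 2.5 tcp [561.4 196.9 216.6] F [ 0.6 -0.4  0.1] op 85.4 j [0.32 0.37 1.69 0.   1.08 2.08]
toolx [-0.192 -0.981 -0.002] y [ 0.002  0.002 -1.   ] z [ 0.981 -0.192  0.001]
```

```bash
python3 -m jog '[[[0,0,0],[-5,20,1.5],85],[[0,0,0],[-5,25,1.5],85],[[0,0,0],[0,25,0],85],[[0,0,0],[0,20,0],85],[[0,0,0],[0,0,0],85]]'; python3 - <<'E'
from h import *
status()
S=env.camera_model('scene');T=env.camera_model('top')
for n,b in(("scene",(265,130,365,230)),("top",(150,150,250,250))):
    p,d=env.grab_frame(n);x0,y0,x1,y1=b
    im=cv2.resize(p[y0:y1,x0:x1,::-1],None,fx=5,fy=5,interpolation=cv2.INTER_CUBIC)
    cv2.imwrite(f"pics/{n}1.png",im)
E
```

```text
time: 3.0
tcp_pos: [561.9, 200.3, 123.9]
orientation: [0.446, -0.45, 0.548, -0.546]
contact_force: [-1.1, 0.1, -0.9]
opening: 84.8
t 3.0 tcp [561.9 200.3 123.9] F [-1.1  0.1 -0.9] op 84.8 j [ 0.32  0.49  1.75 -0.    0.91  2.09]
toolx [-0.196 -0.981  0.003] y [-0.006 -0.002 -1.   ] z [ 0.981 -0.196 -0.006]
```

View pics/scene1.png

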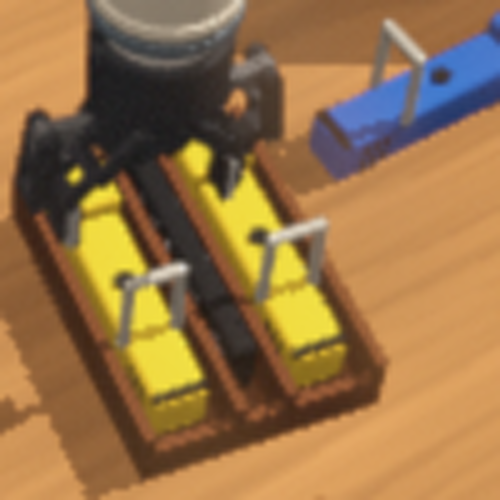

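View pics/top1.png

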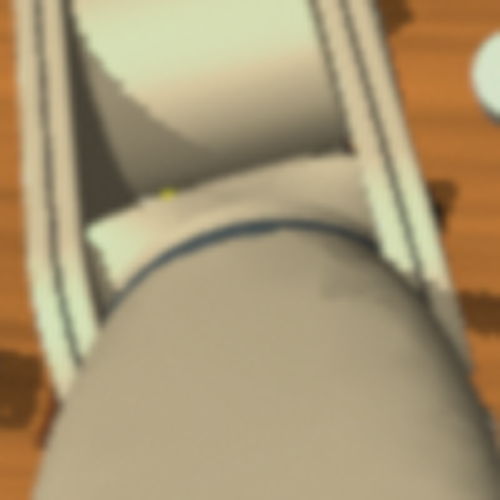

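```bash
python3 - <<'E'
from h import *
S=env.camera_model('scene');o=env.observe();R=toolR();p=o['tcp_pos']
for k in(-42,0,42):
  for b in (0,-13):
    print(k,b,((proj(S,p+R[:,0]*k+R[:,1]*b)-[265,130])*5).round(0))
E
```

```text
-42 0 [213. 229.]
-42 -13 [215. 215.]
0 0 [145. 250.]
0 -13 [147. 237.]
42 0 [ 77. 272.]
42 -13 [ 77. 259.]
```

```bash
python3 -m jog '[[[0,0,0],[-6,5,3],85],[[0,0,0],[0,15,0],85],[[0,0,0],[0,15,0],85],[[0,0,0],[0,15,0],85],[[0,0,0],[0,9,0],85],[[0,0,0],[0,0,0],85]]'; python3 - <<'E'
from h import *
status()
S=env.camera_model('scene')
p,d=env.grab_frame("scene")
cv2.imwrite("pics/scene2.png",cv2.resize(p[130:230,265:365,::-1],None,fx=6,fy=6,interpolation=cv2.INTER_CUBIC))
o=env.observe();R=toolR();c=o['tcp_pos']
for k in(-42,0,42): print(k,((proj(S,c+R[:,0]*k-13*R[:,1])-[265,130])*6).round(0))
E
```

```text
time: 3.7
tcp_pos: [567.2, 206.3, 66.0]
orientation: [0.447, -0.45, 0.547, -0.546]
contact_force: [0.3, -0.6, 0.9]
opening: 85.1
t 3.7 tcp [567.2 206.3  66. ] F [ 0.3 -0.6  0.9] op 85.1 j [0.33 0.58 1.76 0.   0.81 2.1 ]
toolx [-0.196 -0.981  0.002] y [-0.004 -0.001 -1.   ] z [ 0.981 -0.196 -0.003]
-42 [262. 333.]
0 [183. 358.]
42 [103. 384.]
```

View pics/scene2.png

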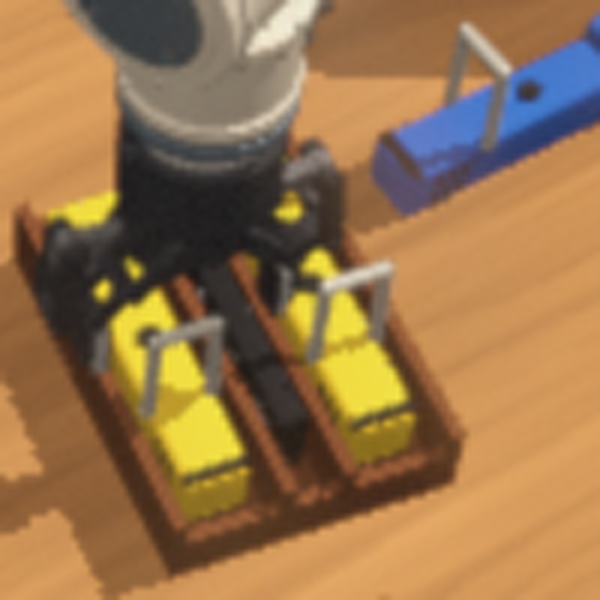

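```bash
python3 - <<'E'
from h import *
S=env.camera_model('scene');p,d=env.grab_frame("scene");P=cloud(S,d);R=toolR();c=env.observe()['tcp_pos']
for x,y in((100,365),(100,355),(101,345),(284,303),(284,295),(284,285),(60,300),(325,190),(328,180),(186,335),(215,325),(152,365),(215,360)):
    u,v=int(265+x/6),int(130+y/6); X=P[v,u]; print((x,y),X.round(0),'tool',((X-c)@R).round(0),p[v,u])
E
```

```text
(100, 365) [568. 155. 118.] tool [ 51. -50.   9.] [106  98  90]
(100, 355) [566. 156. 120.] tool [ 51. -52.   8.] [105  96  88]
(101, 345) [567. 154. 132.] tool [ 52. -65.   9.] [104  97  88]
(284, 303) [586. 248. 119.] tool [-44. -51.   9.] [115 103  86]
(284, 295) [587. 247. 124.] tool [-43. -57.  10.] [100  94  85]
(284, 285) [586. 247. 133.] tool [-43. -65.   9.] [98 90 84]
(60, 300) [565. 134. 178.] tool [  72. -110.   11.] [39 33 31]
(325, 190) [590. 260. 201.] tool [ -57. -133.   10.] [66 53 43]
(328, 180) [591. 259. 206.] tool [ -56. -139.   11.] [70 57 47]
(186, 335) [569. 206. 106.] tool [  1. -38.   1.] [147 136 122]
(215, 325) [571. 218. 104.] tool [-12. -36.   0.] [143 133 119]
(152, 365) [566. 188.  91.] tool [ 19. -23.   1.] [121 111  91]
(215, 360) [573. 220.  74.] tool [-13.  -7.   2.] [108 100  88]
```

```bash
python3 - <<'E'
from h import *
S=env.camera_model('scene');p,d=env.grab_frame("scene");P=cloud(S,d);R=toolR();c=env.observe()['tcp_pos']
Q=(P-c)@R
cv2.imwrite("pics/scene3.png",cv2.resize(p[140:200,270:330,::-1],None,fx=10,fy=10,interpolation=cv2.INTER_NEAREST))
for u in (279,280,281,282,283,311,312,313):
    print(u,[(v,*Q[v,u].round(0).astype(int)) for v in range(174,196,1)])
for k in ((45,-13,11),(45,-48,11),(-45,-13,11),(-45,-48,11)): print(k,((proj(S,c+R@np.array(k))-[270,140])*10).round(0))
E
```

```text
279 [(174, np.int64(60), np.int64(-129), np.int64(9)), (175, np.int64(60), np.int64(-124), np.int64(9)), (176, np.int64(60), np.int64(-119), np.int64(9)), (177, np.int64(51), np.int64(-87), np.int64(-10)), (178, np.int64(53), np.int64(-89), np.int64(-5)), (179, np.int64(53), np.int64(-87), np.int64(-4)), (180, np.int64(55), np.int64(-89), np.int64(1)), (181, np.int64(58), np.int64(-93), np.int64(7)), (182, np.int64(55), np.int64(-80), np.int64(1)), (183, np.int64(58), np.int64(-85), np.int64(8)), (184, np.int64(56), np.int64(-73), np.int64(3)), (185, np.int64(56), np.int64(-71), np.int64(5)), (186, np.int64(57), np.int64(-67), np.int64(6)), (187, np.int64(57), np.int64(-63), np.int64(6)), (188, np.int64(57), np.int64(-58), np.int64(6)), (189, np.int64(56), np.int64(-50), np.int64(4)), (190, np.int64(55), np.int64(-45), np.int64(4)), (191, np.int64(34), np.int64(33), np.int64(-42)), (192, np.int64(32), np.int64(43), np.int64(-45)), (193, np.int64(34), np.int64(43), np.int64(-42)), (194, np.int64(35), np.int64(45), np.int64(-40)), (195, np.int64(34), np.int64(53), np.int64(-42))]
280 [
[... 7126 characters left out ...]
np.int64(-72), np.int64(30), np.int64(-27)), (185, np.int64(-70), np.int64(30), np.int64(-23)), (186, np.int64(-69), np.int64(31), np.int64(-21)), (187, np.int64(-65), np.int64(24), np.int64(-13)), (188, np.int64(-62), np.int64(22), np.int64(-9)), (189, np.int64(-61), np.int64(23), np.int64(-6)), (190, np.int64(-59), np.int64(22), np.int64(-2)), (191, np.int64(-58), np.int64(24), np.int64(0)), (192, np.int64(-55), np.int64(19), np.int64(7)), (193, np.int64(-58), np.int64(33), np.int64(2)), (194, np.int64(-52), np.int64(18), np.int64(13)), (195, np.int64(-48), np.int64(14), np.int64(19))]
(45, -13, 11) [129. 572.]
(45, -48, 11) [134. 502.]
(-45, -13, 11) [415. 479.]
(-45, -48, 11) [425. 408.]
```

View pics/scene3.png

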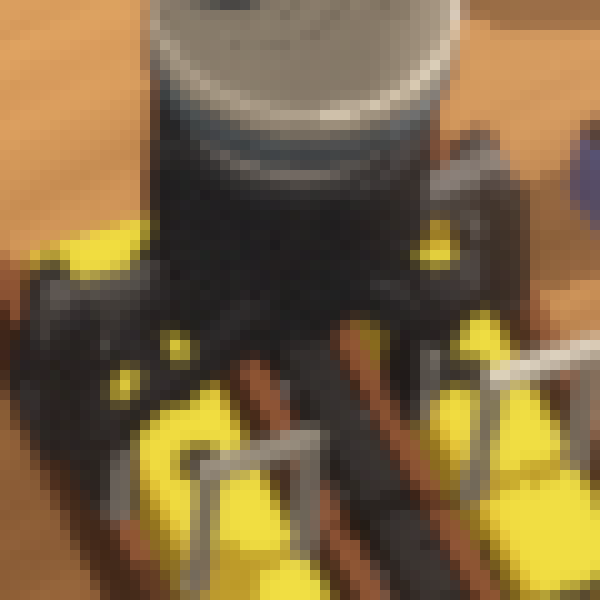

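The grey finger pads end at about crop (120,515), which the depth puts about 42 mm behind the TCP instead of 13 mm. The bar's own depth reads correctly at 104 mm, so something is odd along the tool axis. Going down to TCP z≈48 stays clear of the walls either way, so I'll go there and look again.

```bash
python3 -m jog '[[[0,0,0],[0,9,0],85],[[0,0,0],[0,9,0],85],[[0,0,0],[0,0,0],85]]'; python3 - <<'E'
from h import *
status()
S=env.camera_model('scene');p,d=env.grab_frame("scene");P=cloud(S,d);R=toolR();c=env.observe()['tcp_pos']
Q=(P-c)@R
cv2.imwrite("pics/scene4.png",cv2.resize(p[140:205,270:335,::-1],None,fx=9,fy=9,interpolation=cv2.INTER_NEAREST))
for u in (281,282,283,311,312): print(u,[tuple(Q[v,u].round(0).astype(int).tolist()) for v in range(184,198)])
E
```

```text
time: 4.15
tcp_pos: [567.6, 206.5, 48.7]
orientation: [0.448, -0.449, 0.547, -0.547]
contact_force: [0.2, -0.4, -0.9]
opening: 85.0
t 4.15 tcp [567.6 206.5  48.7] F [ 0.2 -0.4 -0.9] op 85.0 j [0.33 0.61 1.76 0.   0.78 2.1 ]
toolx [-0.196 -0.981  0.001] y [-0.002 -0.001 -1.   ] z [ 0.981 -0.196 -0.002]
281 [(50, -91, 5), (52, -92, 9), (52, -89, 10), (52, -84, 10), (52, -81, 12), (51, -72, 9), (50, -66, 8), (51, -64, 10), (50, -55, 7), (51, -56, 11), (50, -47, 9), (49, -40, 8), (33, 19, -25), (33, 25, -26)]
282 [(49, -95, 9), (49, -92, 10), (48, -85, 9), (48, -80, 9), (48, -76, 9), (48, -72, 10), (47, -64, 8), (48, -61, 9), (47, -54, 8), (47, -50, 8), (46, -44, 8), (31, 12, -23), (31, 16, -23), (34, 12, -17)]
283 [(48, -100, 13), (47, -94, 12), (45, -84, 9), (18, 10, -48), (46, -77, 11), (19, 15, -45), (18, 24, -47), (26, 1, -29), (26, 5, -28), (29, 0, -22), (29, 4, -21), (32, 1, -16), (32, 3, -14), (34, 4, -11)]
311 [(-44, -48, 8), (-43, -46, 10), (-61, 4, -18), (-59, 4, -14), (-57, 3, -10), (-58, 9, -10), (-51, -4, 1), (-53, 4, 0), (-48, -4, 7), (-49, 2, 7), (-46, -3, 13), (-44, -5, 18), (-43, -4, 20), (-41, -3, 23)]
312 [(-73, 20, -33), (-73, 27, -34), (-64, 5, -17), (-61, 2, -12), (-59, 1, -8), (-58, 1, -5), (-57, 3, -2), (-57, 7, -1), (-52, -3, 8), (-49, -5, 12), (-50, 1, 12), (-46, -5, 19), (-44, -7, 24), (-42, -7, 27)]
```

View pics/scene4.png

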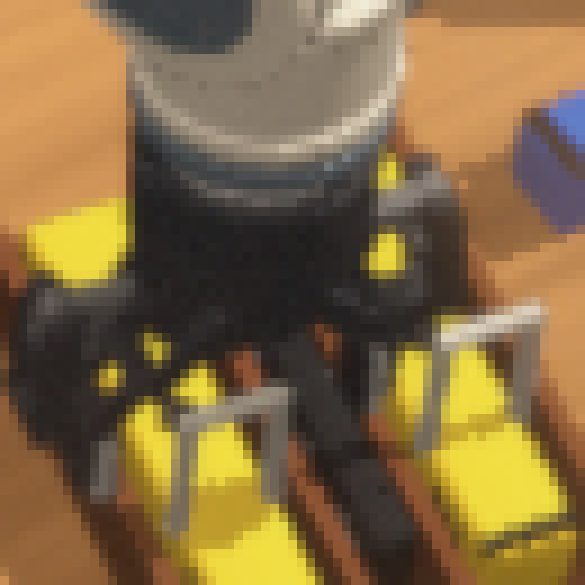

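```bash
python3 -m jog '[[[0,0,0],[0,0,0],60],[[0,0,0],[0,0,0],45],[[0,0,0],[0,0,0],35],[[0,0,0],[0,0,0],30]]' 80; python3 - <<'E'
from h import *
status()
S=env.camera_model('scene');p,d=env.grab_frame("scene");P=cloud(S,d);R=toolR();c=env.observe()['tcp_pos']
Q=(P-c)@R
status()
cv2.imwrite("pics/scene5.png",cv2.resize(p[140:205,270:335,::-1],None,fx=9,fy=9,interpolation=cv2.INTER_NEAREST))
E
```

```text
time: 4.6
tcp_pos: [569.1, 207.1, 50.9]
orientation: [-0.449, 0.448, -0.547, 0.547]
contact_force: [-1.0, -0.0, 3.9]
opening: 37.5
t 4.6 tcp [569.1 207.1  50.9] F [-1.  -0.   3.9] op 37.5 j [0.33 0.6  1.76 0.   0.78 2.1 ]
toolx [-0.196 -0.981 -0.001] y [ 0.001  0.    -1.   ] z [ 0.981 -0.196  0.001]
t 4.65 tcp [569.1 207.1  50.8] F [-1.1 -0.1  5.6] op 37.8 j [0.33 0.6  1.76 0.   0.78 2.1 ]
toolx [-0.196 -0.981 -0.001] y [ 0.001  0.    -1.   ] z [ 0.981 -0.196  0.001]
```

View pics/scene5.png

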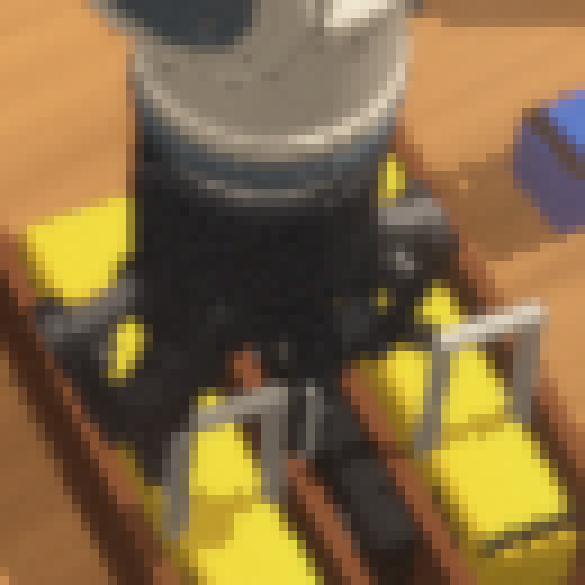

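```bash
python3 -m jog '[[[0,0,0],[0,-4,0],30],[[0,0,0],[0,-6,0],30],[[0,0,0],[0,-8,0],30],[[0,0,0],[0,-8,0],30],[[0,0,0],[0,0,0],30],[[0,0,0],[0,0,0],30]]' 80; python3 - <<'E'
from h import *
status()
S=env.camera_model('scene');p,d=env.grab_frame("scene")
status()
cv2.imwrite("pics/scene6.png",cv2.resize(p[130:205,265:340,::-1],None,fx=8,fy=8,interpolation=cv2.INTER_NEAREST))
E
```

```text
time: 5.25
tcp_pos: [568.9, 206.9, 76.6]
orientation: [-0.449, 0.448, -0.547, 0.547]
contact_force: [0.4, -0.3, -0.9]
opening: 38.0
t 5.25 tcp [568.9 206.9  76.6] F [ 0.4 -0.3 -0.9] op 38.0 j [ 0.33  0.57  1.75 -0.    0.82  2.1 ]
toolx [-0.196 -0.981 -0.   ] y [ 0.001  0.    -1.   ] z [ 0.981 -0.196  0.001]
t 5.3 tcp [568.6 206.8  76.2] F [ 0.1  0.1 -0.5] op 37.8 j [ 0.33  0.57  1.75 -0.    0.82  2.1 ]
toolx [-0.196 -0.981 -0.   ] y [ 0.  0. -1.] z [ 0.981 -0.196  0.   ]
```

View pics/scene6.png

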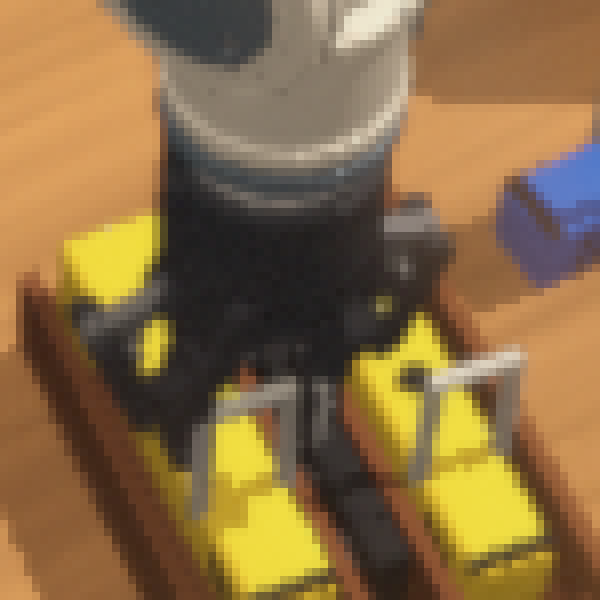

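```bash
python3 -m jog '[[[0,0,0],[0,-10,0],30],[[0,0,0],[0,-15,0],30],[[0,0,0],[0,-15,0],30],[[0,0,0],[0,-15,0],30],[[0,0,0],[0,-10,0],30],[[0,0,0],[0,0,0],30],[[0,0,0],[0,0,0],30],[[0,0,0],[0,0,0],30]]' 80; python3 - <<'E'
from h import *
fs=[]
for i in range(4):
    p,d=env.grab_frame("scene");o=env.observe();fs.append(np.r_[o['contact_force'],o['moment']])
print(np.mean(fs,0).round(2),np.std(fs,0).round(2))
status()
cv2.imwrite("pics/scene7.png",cv2.resize(p[110:210,250:350,::-1],None,fx=6,fy=6,interpolation=cv2.INTER_NEAREST))
E
```

```text
time: 6.1
tcp_pos: [568.1, 206.7, 140.5]
orientation: [0.448, -0.449, 0.547, -0.547]
contact_force: [0.0, 0.8, -1.2]
opening: 37.8
[-0.11  0.09 -0.94  0.01 -0.04 -0.  ] [0.36 0.34 0.27 0.03 0.02 0.03]
t 6.3 tcp [568.3 206.7 140.5] F [ 0.4 -0.2 -1.3] op 37.7 j [ 0.33  0.48  1.72 -0.    0.94  2.1 ]
toolx [-0.196 -0.981  0.001] y [-0.001 -0.    -1.   ] z [ 0.981 -0.196 -0.001]
```

View pics/scene7.png

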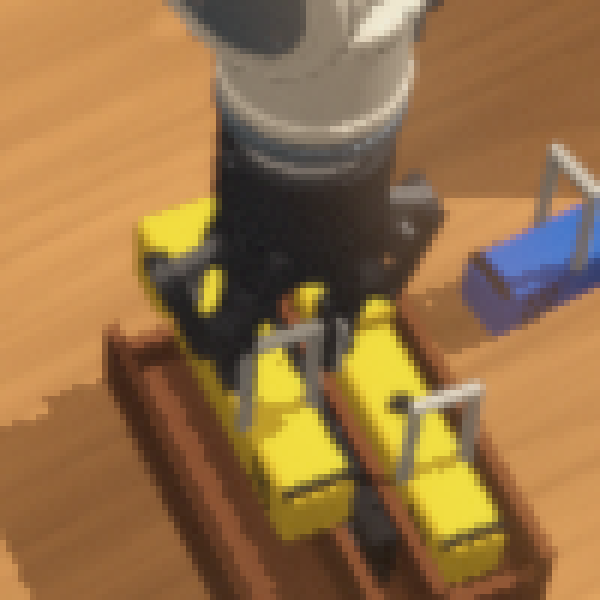

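Weight reads about 0.95 N, so this is the empty one (to be confirmed by the other). Carrying it sideways along tool +x to about y=77.

```bash
python3 -m jog '[[[0,0,0],[8,0,0],30],[[0,0,0],[18,0,0],30],[[0,0,0],[25,0,0],30],[[0,0,0],[25,0,0],30],[[0,0,0],[25,0,0],30],[[0,0,0],[20,0,0],30],[[0,0,0],[11,0,0],30],[[0,0,0],[0,0,0],30]]' 80;  python3 -m jog '[[[0,0,0],[0,15,0],30],[[0,0,0],[0,20,0],30],[[0,0,0],[0,20,0],30],[[0,0,0],[0,18,0],30],[[0,0,0],[0,10,0],30],[[0,0,0],[0,5,0],30],[[0,0,0],[0,3,0],30],[[0,0,0],[0,0,0],30]]'; python3 -c "from h import *;status()"
```

```text
time: 7.1
tcp_pos: [542.2, 75.6, 141.2]
orientation: [0.448, -0.448, 0.547, -0.547]
contact_force: [-0.2, 0.8, -1.2]
opening: 38.0
time: 7.9
tcp_pos: [543.1, 77.6, 50.3]
orientation: [-0.449, 0.448, -0.547, 0.547]
contact_force: [-0.3, 0.1, -0.1]
opening: 37.6
t 7.9 tcp [543.1  77.6  50.3] F [-0.3  0.1 -0.1] op 37.6 j [0.12 0.54 1.89 0.   0.71 1.89]
toolx [-0.196 -0.981 -0.   ] y [ 0.  0. -1.] z [ 0.981 -0.196  0.   ]
```

```bash
python3 -m jog '[[[0,0,0],[0,2,0],30],[[0,0,0],[0,2,0],30],[[0,0,0],[0,1,0],30],[[0,0,0],[0,0,0],30]]'; python3 - <<'E'
from h import *
status()
p,d=env.grab_frame("scene")
status()
cv2.imwrite("pics/scene8.png",cv2.resize(p[150:270,220:340,::-1],None,fx=5,fy=5,interpolation=cv2.INTER_NEAREST))
E
```

```text
time: 8.3
tcp_pos: [542.8, 77.4, 45.2]
orientation: [-0.448, 0.448, -0.547, 0.547]
contact_force: [-0.3, 0.0, -1.5]
opening: 37.3
t 8.3 tcp [542.8  77.4  45.2] F [-0.3  0.  -1.5] op 37.3 j [0.12 0.55 1.89 0.   0.7  1.89]
toolx [-0.196 -0.981 -0.   ] y [ 0.  0. -1.] z [ 0.981 -0.196  0.   ]
t 8.35 tcp [542.8  77.4  45.2] F [-0.3 -0.4 -1.8] op 37.7 j [0.12 0.55 1.89 0.   0.7  1.89]
toolx [-0.196 -0.981 -0.   ] y [ 0.  0. -1.] z [ 0.981 -0.196 -0.   ]
```

View pics/scene8.png

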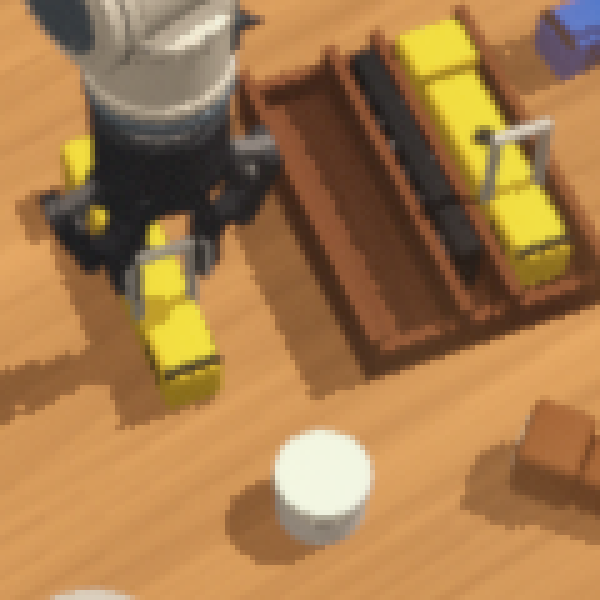

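```bash
python3 -m jog '[[[0,0,0],[0,1,0],30],[[0,0,0],[0,1,0],30],[[0,0,0],[0,0,0],30]]'; python3 -m jog '[[[0,0,0],[0,1,0],30],[[0,0,0],[0,0,0],30]]';
```

```text
time: 8.65
tcp_pos: [542.8, 77.4, 43.0]
orientation: [0.448, -0.448, 0.547, -0.547]
contact_force: [0.6, -0.4, -2.0]
opening: 37.8
time: 8.85
tcp_pos: [542.9, 77.5, 42.8]
orientation: [-0.448, 0.448, -0.547, 0.547]
contact_force: [-2.2, -0.0, 6.8]
opening: 37.6
```

```bash
python3 -m jog '[[[0,0,0],[0,0,0],42],[[0,0,0],[0,0,0],50],[[0,0,0],[0,0,0],70],[[0,0,0],[0,0,0],85],[[0,0,0],[0,-10,0],85],[[0,0,0],[0,-25,0],85],[[0,0,0],[0,-40,0],85],[[0,0,0],[0,-30,0],85]]'; python3 - <<'E'
from h import *
p,d=env.grab_frame("scene")
status()
cv2.imwrite("pics/scene9.png",cv2.resize(p[150:270,220:340,::-1],None,fx=5,fy=5,interpolation=cv2.INTER_NEAREST))
E
```

```text
time: 9.65
tcp_pos: [543.2, 77.5, 149.5]
orientation: [-0.449, 0.448, -0.547, 0.547]
contact_force: [0.2, 0.3, 0.3]
opening: 84.8
t 9.7 tcp [546.   77.8 154.1] F [2.6 0.4 3.4] op 85.2 j [ 0.12  0.38  1.84 -0.    0.91  1.89]
toolx [-0.196 -0.981 -0.003] y [ 0.008  0.001 -1.   ] z [ 0.981 -0.196  0.008]
```

View pics/scene9.png

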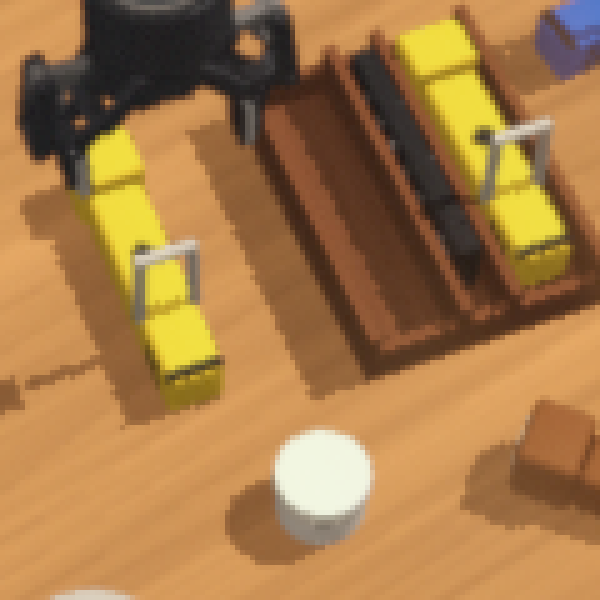

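```bash
python3 -m jog '[[[0,0,0],[-20,0,0],85],[[0,0,0],[-40,0,0],85],[[0,0,0],[-45,0,0],85],[[0,0,0],[-45,0,0],85],[[0,0,0],[-40,0,0],85],[[0,0,0],[-25,0,0],85],[[0,0,0],[-6,0,0],85],[[0,0,0],[0,0,0],85]]' ; python3 -c "from h import *;status()"
```

```text
time: 10.5
tcp_pos: [585.8, 294.6, 147.2]
orientation: [-0.449, 0.449, -0.546, 0.547]
contact_force: [0.1, 0.3, -0.4]
opening: 84.8
t 10.5 tcp [585.8 294.6 147.2] F [ 0.1  0.3 -0.4] op 84.8 j [ 0.45  0.53  1.6  -0.    1.01  2.21]
toolx [-0.195 -0.981  0.   ] y [-0. -0. -1.] z [ 0.981 -0.195 -0.   ]
```

```bash
python3 -m jog '[[[0,0,0],[0,15,0],85],[[0,0,0],[0,20,0],85],[[0,0,0],[0,20,0],85],[[0,0,0],[0,18,0],85],[[0,0,0],[0,15,0],85],[[0,0,0],[0,11,0],85],[[0,0,0],[0,0,0],85]]' ; python3 - <<'E'
from h import *
p,d=env.grab_frame("scene")
status()
cv2.imwrite("pics/scene10.png",cv2.resize(p[110:210,270:370,::-1],None,fx=6,fy=6,interpolation=cv2.INTER_NEAREST))
E
```

```text
time: 11.2
tcp_pos: [584.9, 292.9, 46.2]
orientation: [0.447, -0.449, 0.547, -0.547]
contact_force: [0.0, -0.0, 0.0]
opening: 85.2
t 11.25 tcp [585.7 293.4  47.3] F [0.7 0.5 0.2] op 84.6 j [ 0.45  0.67  1.64 -0.    0.84  2.21]
toolx [-0.196 -0.981  0.001] y [-0.001 -0.001 -1.   ] z [ 0.981 -0.196 -0.001]
```

View pics/scene10.png

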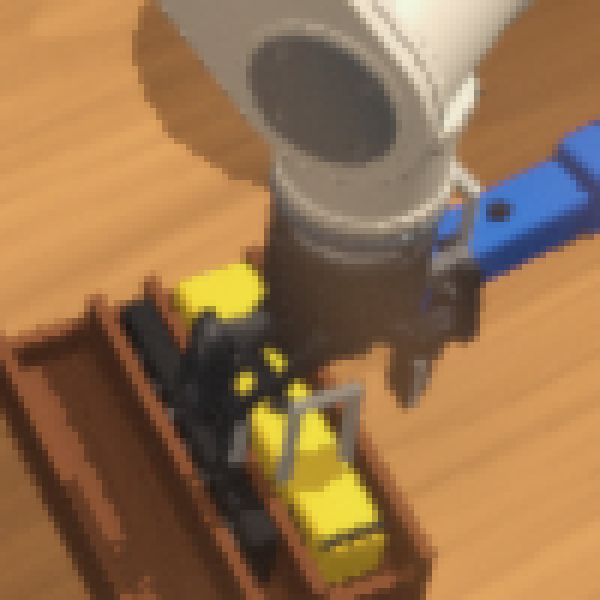

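The loop (legs at 290 and 355) sits between the pads (237 and 412). Closing and lifting a little.

```bash
python3 -m jog '[[[0,0,0],[0,0,0],60],[[0,0,0],[0,0,0],45],[[0,0,0],[0,0,0],35],[[0,0,0],[0,0,0],30],[[0,0,0],[0,0,0],30]]' 110; python3 -c "from h import *;status()"; python3 -m jog '[[[0,0,0],[0,-4,0],30],[[0,0,0],[0,-6,0],30],[[0,0,0],[0,-8,0],30],[[0,0,0],[0,-8,0],30],[[0,0,0],[0,0,0],30],[[0,0,0],[0,0,0],30]]'; python3 - <<'E'
from h import *
p,d=env.grab_frame("scene")
status()
cv2.imwrite("pics/scene11.png",cv2.resize(p[110:210,270:370,::-1],None,fx=6,fy=6,interpolation=cv2.INTER_NEAREST))
E
```

```text
time: 11.75
tcp_pos: [586.8, 294.8, 49.5]
orientation: [-0.449, 0.448, -0.547, 0.547]
contact_force: [-0.8, 0.5, 5.3]
opening: 37.4
t 11.75 tcp [586.8 294.8  49.5] F [-0.8  0.5  5.3] op 37.4 j [0.45 0.66 1.64 0.   0.84 2.22]
toolx [-0.196 -0.981 -0.001] y [ 0.002  0.001 -1.   ] z [ 0.981 -0.196  0.002]
time: 12.35
tcp_pos: [586.3, 294.2, 74.5]
orientation: [-0.449, 0.448, -0.547, 0.547]
contact_force: [-0.9, 0.1, -4.4]
opening: 37.4
t 12.4 tcp [585.9 294.   74.1] F [ 0.1 -0.6 -3.7] op 37.4 j [0.45 0.63 1.63 0.   0.88 2.21]
toolx [-0.196 -0.981  0.   ] y [-0. -0. -1.] z [ 0.981 -0.196 -0.   ]
```

View pics/scene11.png

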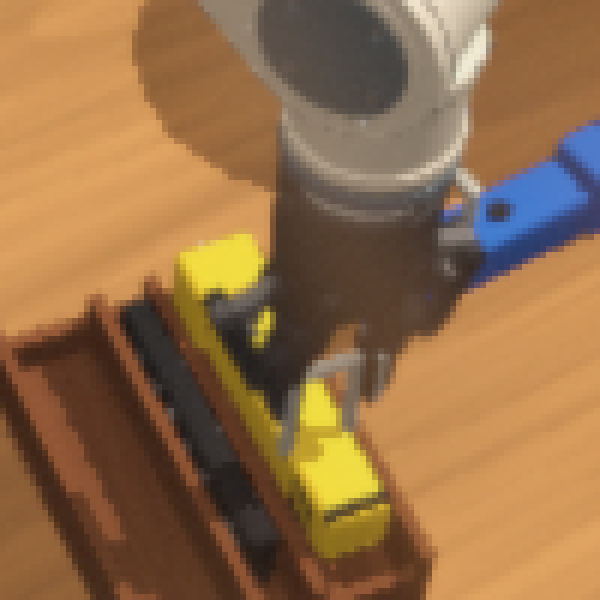

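```bash
python3 -m jog '[[[0,0,0],[0,-10,0],30],[[0,0,0],[0,-15,0],30],[[0,0,0],[0,-18,0],30],[[0,0,0],[0,-18,0],30],[[0,0,0],[0,-17,0],30],[[0,0,0],[0,-12,0],30],[[0,0,0],[0,0,0],30],[[0,0,0],[0,0,0],30]]' 110; python3 - <<'E'
from h import *
fs=[]
for i in range(3):
    p,d=env.grab_frame("scene");o=env.observe();fs.append(o['contact_force'])
print(np.mean(fs,0).round(2))
status()
cv2.imwrite("pics/scene12.png",cv2.resize(p[80:210,250:380,::-1],None,fx=4.5,fy=4.5,interpolation=cv2.INTER_NEAREST))
E
```

```text
time: 13.2
tcp_pos: [586.0, 294.1, 164.3]
orientation: [-0.448, 0.448, -0.547, 0.547]
contact_force: [-0.0, -0.4, -3.8]
opening: 37.1
[-0.19  0.05 -4.04]
t 13.35 tcp [585.4 293.8 163.1] F [ 0.1  0.5 -3.4] op 37.1 j [ 0.45  0.52  1.59 -0.    1.04  2.21]
toolx [-0.196 -0.981  0.001] y [-0.002 -0.001 -1.   ] z [ 0.981 -0.196 -0.002]
```

View pics/scene12.png

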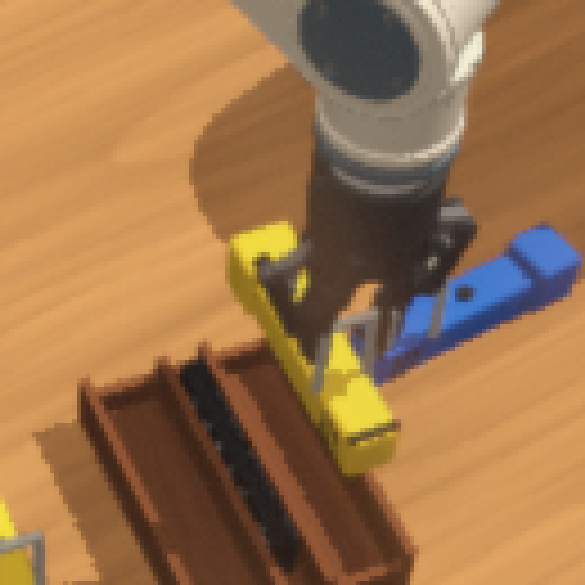

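This one weighs about 4.0 N against 0.95 N, so it is the full one. It is held level, clear of the organiser. Carrying it over.

```bash
python3 -m jog '[[[0,0,0],[8,0,0],30],[[0,0,0],[18,0,0],30],[[0,0,0],[26,0,0],30],[[0,0,0],[30,0,0],30],[[0,0,0],[30,0,0],30],[[0,0,0],[30,0,0],30],[[0,0,0],[30,0,0],30],[[0,0,0],[30,0,0],30]]';  python3 -m jog '[[[0,0,0],[30,0,0],30],[[0,0,0],[30,0,0],30],[[0,0,0],[28,0,0],30],[[0,0,0],[20,0,0],30],[[0,0,0],[12,0,0],30],[[0,0,0],[5,0,0],30],[[0,0,0],[0,0,0],30],[[0,0,0],[0,0,0],30]]'; python3 - <<'E'
from h import *
p,d=env.grab_frame("scene")
status()
cv2.imwrite("pics/scene13.png",cv2.resize(p[130:280,170:350,::-1],None,fx=4,fy=4,interpolation=cv2.INTER_NEAREST))
E
```

```text
time: 14.15
tcp_pos: [545.3, 93.6, 164.0]
orientation: [0.448, -0.448, 0.547, -0.547]
contact_force: [1.7, -1.1, -4.4]
opening: 37.0
time: 14.95
tcp_pos: [522.1, -26.1, 164.2]
orientation: [0.449, -0.448, 0.547, -0.547]
contact_force: [0.4, -0.0, -4.3]
opening: 37.2
t 15.0 tcp [522.1 -25.9 164.1] F [ 0.2  0.2 -3.8] op 37.2 j [-0.07  0.33  1.89  0.    0.92  1.69]
toolx [-0.195 -0.981 -0.   ] y [ 0.  0. -1.] z [ 0.981 -0.195  0.   ]
```

View pics/scene13.png

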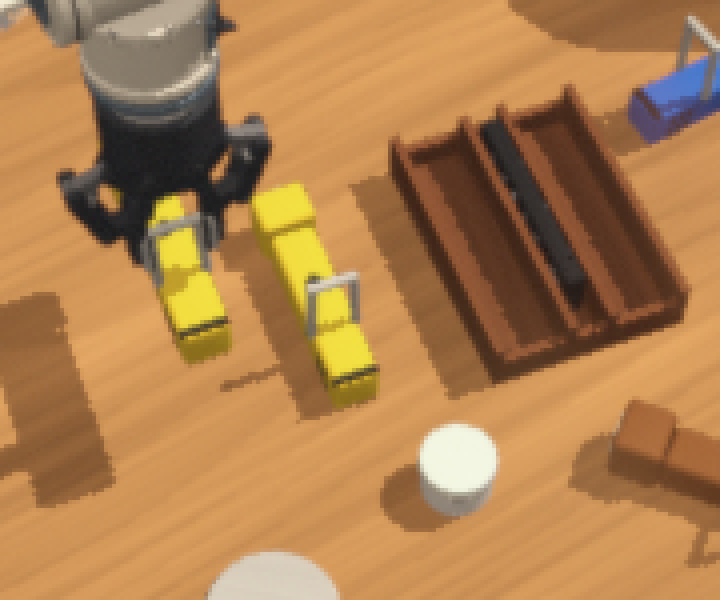

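```bash
python3 -m jog '[[[0,0,0],[0,10,0],30],[[0,0,0],[0,20,0],30],[[0,0,0],[0,22,0],30],[[0,0,0],[0,22,0],30],[[0,0,0],[0,20,0],30],[[0,0,0],[0,14,0],30],[[0,0,0],[0,8,0],30],[[0,0,0],[0,2,0],30]]'; python3 -m jog '[[[0,0,0],[0,1.5,0],30],[[0,0,0],[0,1,0],30],[[0,0,0],[0,0,0],30]]'
```

```text
time: 15.8
tcp_pos: [521.6, -26.2, 45.2]
orientation: [0.448, -0.449, 0.547, -0.546]
contact_force: [0.4, -0.0, -3.6]
opening: 36.9
time: 16.1
tcp_pos: [522.5, -26.6, 44.2]
orientation: [-0.449, 0.448, -0.547, 0.547]
contact_force: [0.4, -1.3, -3.5]
opening: 36.9
```

```bash
python3 -m jog '[[[0,0,0],[0,1,0],30],[[0,0,0],[0,1,0],30],[[0,0,0],[0,0,0],30]]'; python3 -m jog '[[[0,0,0],[0,1,0],30],[[0,0,0],[0,0,0],30]]'
```

```text
time: 16.4
tcp_pos: [522.4, -26.6, 41.9]
orientation: [-0.449, 0.448, -0.547, 0.547]
contact_force: [-0.1, 0.6, -2.5]
opening: 36.8
time: 16.6
tcp_pos: [522.6, -26.6, 41.5]
orientation: [-0.449, 0.448, -0.546, 0.547]
contact_force: [-1.5, -0.2, 6.1]
opening: 37.1
```

Now on the table. I'll open and rise, then look from both cameras.

```bash
python3 -m jog '[[[0,0,0],[0,0,0],42],[[0,0,0],[0,0,0],50],[[0,0,0],[0,0,0],70],[[0,0,0],[0,0,0],85],[[0,0,0],[0,0,0],85],[[0,0,0],[0,-15,0],85],[[0,0,0],[0,-35,0],85],[[0,0,0],[0,-35,0],85]]'; python3 -m jog '[[[0,0,0],[0,-20,-10],85],[[0,0,0],[0,-5,-30],85],[[0,0,0],[0,0,-40],85],[[0,0,0],[0,0,-10],85],[[0,0,0],[0,0,0],85]]'; python3 - <<'E'
from h import *
for n,b in(("scene",(190,130,340,280)),("top",(190,130,340,280))):
    p,d=env.grab_frame(n);np.savez(n+'14.npz',p=p,d=d);x0,y0,x1,y1=b
    cv2.imwrite(f"pics/{n}14.png",cv2.resize(p[y0:y1,x0:x1,::-1],None,fx=4,fy=4,interpolation=cv2.INTER_CUBIC))
status()
E
```

```text
time: 17.4
tcp_pos: [521.2, -26.5, 125.9]
orientation: [0.448, -0.449, 0.547, -0.546]
contact_force: [1.0, -0.0, 0.7]
opening: 85.2
time: 17.9
tcp_pos: [432.4, -8.7, 150.7]
orientation: [0.448, -0.449, 0.547, -0.547]
contact_force: [0.0, 0.3, 0.4]
opening: 84.6
t 18.0 tcp [435.2  -9.  151. ] F [ 0.1 -0.2 -0.3] op 85.0 j [-0.05  0.23  2.08 -0.    0.83  1.72]
toolx [-0.196 -0.981 -0.   ] y [ 0.002 -0.    -1.   ] z [ 0.981 -0.196  0.002]
```

View pics/scene14.png

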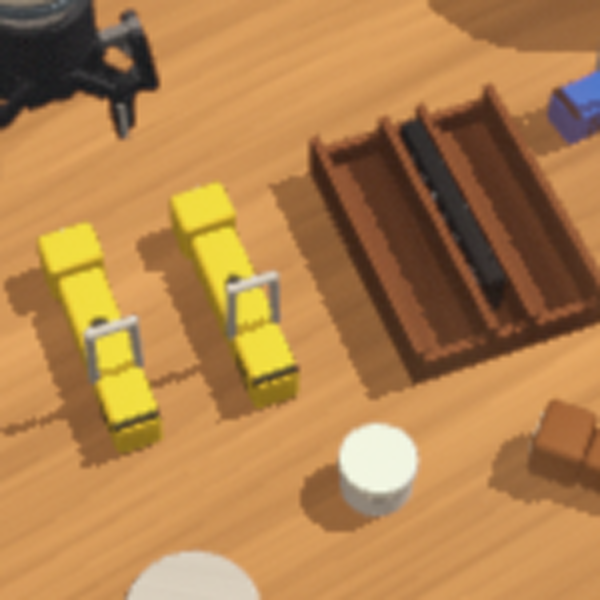

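View pics/top14.png

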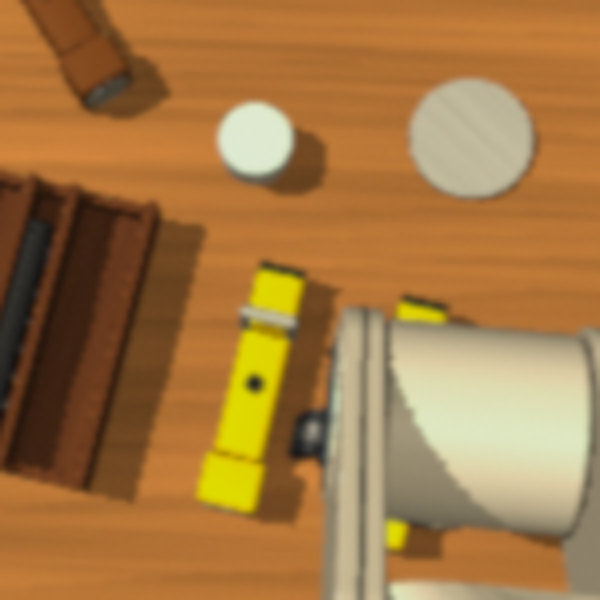

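```bash
python3 - <<'E'
from h import *
S=env.camera_model('scene')
p,d=env.grab_frame("scene");status()
cv2.imwrite("pics/scene15.png",cv2.resize(p[110:175,160:245,::-1],None,fx=8,fy=8,interpolation=cv2.INTER_NEAREST))
c=env.observe()['tcp_pos'];R=toolR()
for y in (0,-13,-30,-45,-60):
    print(y,[((proj(S,c+R@np.array((x,y,11)))-[160,110])*8).round(0) for x in (-42,-57,42,57)])
P=cloud(S,d);Q=(P-c)@R
f=np.load('scene14.npz')['p']
c2=lambda x,y:(190+(x+.5)/4-.5,130+(y+.5)/4-.5)
b0,b1=ray(S,c2(90,337),92),ray(S,c2(139,323),92);print('bar',b0.round(1),b1.round(1),((b0+b1)/2).round(1))
print('bar1',[ray(S,c2(*q),92).round(1) for q in((230,287),(276,275))])
h=[ray(S,c2(*q),44) for q in((40,240),(88,225))];print('head front top',[x.round(1) for x in h])
# yellow mask heavy: axis
hs=cv2.cvtColor(f,cv2.COLOR_RGB2HSV);m=((hs[...,0]>24)&(hs[...,0]<34)&(hs[...,1]>190)&(hs[...,2]>190)).astype(np.uint8)
k,l,st,ce=cv2.connectedComponentsWithStats(m)
for i in range(1,k):
    if st[i,4]>60: print(st[i],ce[i].round(1),ray(S,ce[i],38).round(1))
E
```

```text
t 18.05 tcp [435.5  -9.1 150.9] F [-0.3 -0.4 -0.3] op 84.9 j [-0.05  0.23  2.08 -0.    0.83  1.72]
toolx [-0.196 -0.981 -0.   ] y [ 0.002 -0.    -1.   ] z [ 0.981 -0.196  0.002]
0 [array([494., 519.]), array([534., 506.]), array([263., 589.]), array([221., 602.])]
-13 [array([491., 496.]), array([532., 484.]), array([258., 567.]), array([216., 580.])]
-30 [array([487., 466.]), array([529., 454.]), array([252., 537.]), array([209., 550.])]
-45 [array([484., 439.]), array([526., 427.]), array([246., 511.]), array([203., 524.])]
-60 [array([481., 412.]), array([523., 399.]), array([241., 483.]), array([197., 496.])]
bar [517.6 -41.4  92. ] [525.9  -6.8  92. ] [521.8 -24.1  92. ]
bar1 [array([534.3,  62.7,  92. ]), array([543.1,  95.7,  92. ])]
head front top [array([393.4, -20.2,  44. ]), array([400.6,  17. ,  44. ])]
```

View pics/scene15.png

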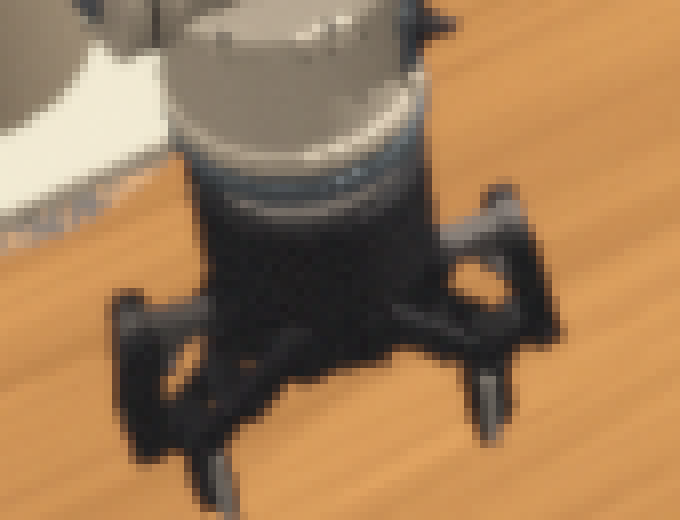

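Both torches lie flat: heavy at crop (100,335), empty at (235,290). The heavy bar measures about (521,−25). The open pads end about 44 mm behind the TCP, so I'll go down over the barrel in steps, watching the force and picture.

```bash
python3 -m jog '[[[0,0,0],[-0.5,15,6],85],[[0,0,0],[0,20,5],85],[[0,0,0],[0,25,0],85],[[0,0,0],[0,25,0],85],[[0,0,0],[0,20,0],85],[[0,0,0],[0,15,0],85],[[0,0,0],[0,8,0],85],[[0,0,0],[0,0,0],85]]'; python3 - <<'E'
from h import *
status()
p,d=env.grab_frame("scene");status()
cv2.imwrite("pics/scene16.png",cv2.resize(p[130:240,170:280,::-1],None,fx=6,fy=6,interpolation=cv2.INTER_NEAREST))
E
```

```text
time: 18.85
tcp_pos: [444.8, -10.7, 21.5]
orientation: [0.448, -0.449, 0.547, -0.546]
contact_force: [-0.6, -0.3, 0.4]
opening: 85.3
t 18.85 tcp [444.8 -10.7  21.5] F [-0.6 -0.3  0.4] op 85.3 j [-0.05  0.5   2.12 -0.    0.52  1.72]
toolx [-0.196 -0.981  0.   ] y [-0.002  0.    -1.   ] z [ 0.981 -0.196 -0.002]
t 18.9 tcp [445.2 -10.7  22.3] F [ 0.3 -0.   0.1] op 85.0 j [-0.05  0.5   2.12 -0.    0.52  1.72]
toolx [-0.196 -0.981  0.   ] y [-0.  0. -1.] z [ 0.981 -0.196 -0.   ]
```

View pics/scene16.png

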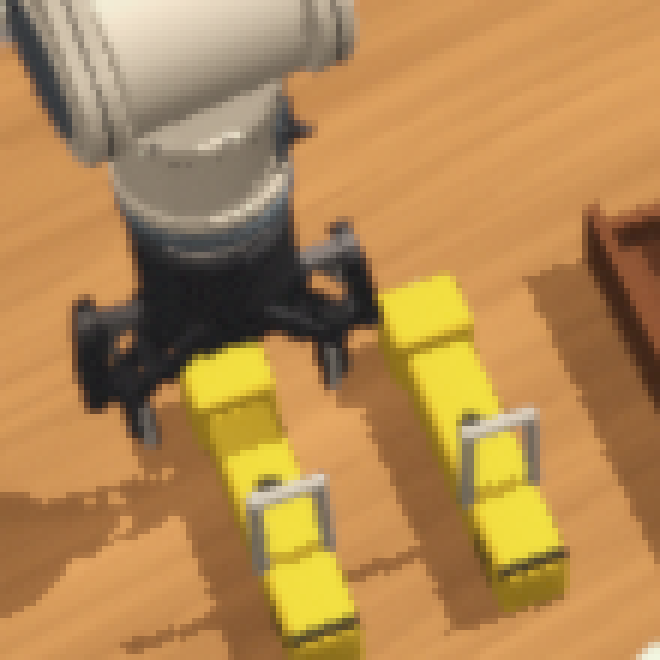

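```bash
python3 -m jog '[[[0,0,0],[0,8,0],85],[[0,0,0],[0,6,0],85],[[0,0,0],[0,4,0],85],[[0,0,0],[0,2,0],85],[[0,0,0],[0,0,0],85]]'; python3 - <<'E'
from h import *
p,d=env.grab_frame("scene");status()
cv2.imwrite("pics/scene17.png",cv2.resize(p[130:240,170:280,::-1],None,fx=6,fy=6,interpolation=cv2.INTER_NEAREST))
E
```

```text
time: 19.4
tcp_pos: [444.5, -10.5, 2.4]
orientation: [0.448, -0.448, 0.547, -0.547]
contact_force: [-0.7, -0.2, -0.3]
opening: 85.1
t 19.45 tcp [444.6 -10.5   2.6] F [-0.3 -0.8 -0.6] op 84.8 j [-0.05  0.54  2.12 -0.    0.48  1.72]
toolx [-0.196 -0.981  0.   ] y [-0.  0. -1.] z [ 0.981 -0.196 -0.   ]
```

View pics/scene17.png

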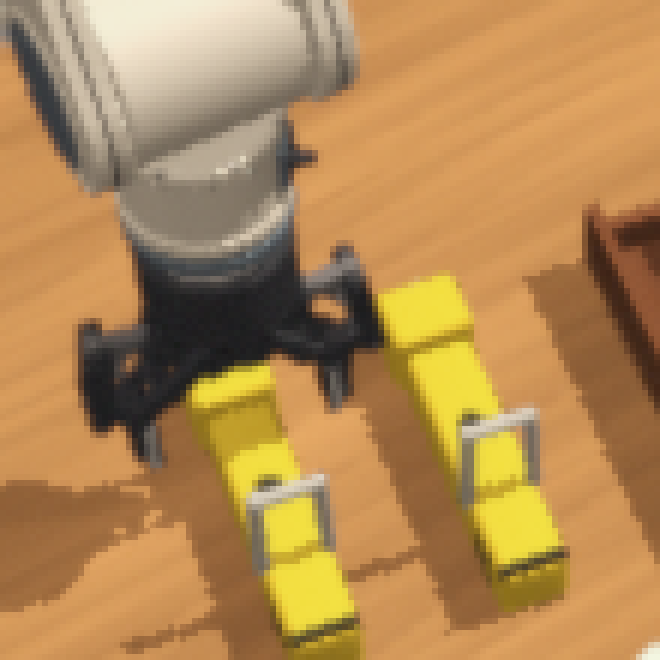

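```bash
python3 -m jog '[[[0,0,0],[0,3,0],85],[[0,0,0],[0,3,0],85],[[0,0,0],[0,0,0],85]]'; python3 -m jog '[[[0,0,0],[0,3,0],85],[[0,0,0],[0,2,0],85],[[0,0,0],[0,0,0],85]]'
```

```text
time: 19.75
tcp_pos: [444.5, -10.5, -3.7]
orientation: [0.448, -0.448, 0.547, -0.547]
contact_force: [-0.1, 0.3, -0.4]
opening: 85.2
time: 20.05
tcp_pos: [444.4, -10.5, -8.7]
orientation: [0.448, -0.449, 0.547, -0.547]
contact_force: [-0.0, 0.1, 0.7]
opening: 84.9
```

```bash
python3 -m jog '[[[0,0,0],[0,2,0],85],[[0,0,0],[0,2,0],85],[[0,0,0],[0,0,0],85]]'; python3 -m jog '[[[0,0,0],[0,2,0],85],[[0,0,0],[0,2,0],85],[[0,0,0],[0,0,0],85]]'
```

```text
time: 20.35
tcp_pos: [444.5, -10.6, -12.6]
orientation: [0.448, -0.448, 0.547, -0.547]
contact_force: [1.0, 0.5, -0.4]
opening: 85.0
time: 20.65
tcp_pos: [444.4, -10.5, -16.6]
orientation: [0.448, -0.448, 0.547, -0.547]
contact_force: [0.3, 1.2, 0.3]
opening: 85.0
```

```bash
python3 -m jog '[[[0,0,0],[0,3,0],85],[[0,0,0],[0,3,0],85],[[0,0,0],[0,1.5,0],85],[[0,0,0],[0,0,0],85]]'; python3 - <<'E'
from h import *
p,d=env.grab_frame("scene");status()
cv2.imwrite("pics/scene18.png",cv2.resize(p[130:240,170:280,::-1],None,fx=6,fy=6,interpolation=cv2.INTER_NEAREST))
E
```

```text
time: 21.05
tcp_pos: [444.4, -10.5, -24.2]
orientation: [0.448, -0.449, 0.547, -0.547]
contact_force: [-0.7, 0.7, 0.1]
opening: 84.8
t 21.1 tcp [444.5 -10.5 -24.1] F [ 0.5 -0.5 -0.1] op 85.1 j [-0.05  0.6   2.12  0.    0.42  1.72]
toolx [-0.196 -0.981  0.   ] y [-0.  0. -1.] z [ 0.981 -0.196 -0.   ]
```

View pics/scene18.png

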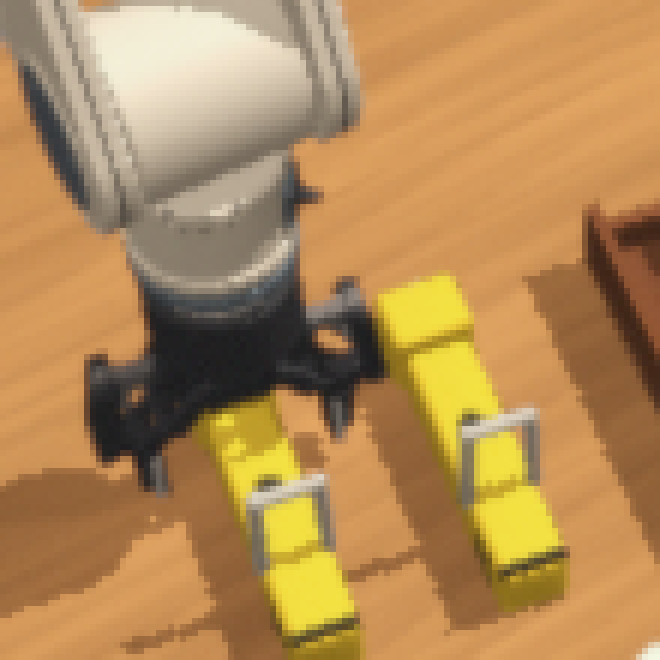

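The pads straddle the barrel just behind the head, and the empty torch is clear. There was no contact down to TCP −24, so the pad tips really do sit about 30 mm behind the stated TCP. Closing.

```bash
python3 -m jog '[[[0,0,0],[0,0,0],60],[[0,0,0],[0,0,0],45],[[0,0,0],[0,0,0],33],[[0,0,0],[0,0,0],28],[[0,0,0],[0,0,0],28]]' 100; python3 - <<'E'
from h import *
p,d=env.grab_frame("scene");status()
cv2.imwrite("pics/scene19.png",cv2.resize(p[130:240,170:280,::-1],None,fx=6,fy=6,interpolation=cv2.INTER_NEAREST))
E
```

```text
time: 21.6
tcp_pos: [444.9, -10.5, -23.5]
orientation: [-0.449, 0.448, -0.547, 0.547]
contact_force: [-0.5, 1.1, 5.0]
opening: 34.7
t 21.65 tcp [444.9 -10.5 -23.5] F [-1.4  1.8  6.2] op 34.9 j [-0.05  0.6   2.12  0.    0.42  1.72]
toolx [-0.196 -0.981 -0.   ] y [ 0.001  0.    -1.   ] z [ 0.981 -0.196  0.001]
```

View pics/scene19.png

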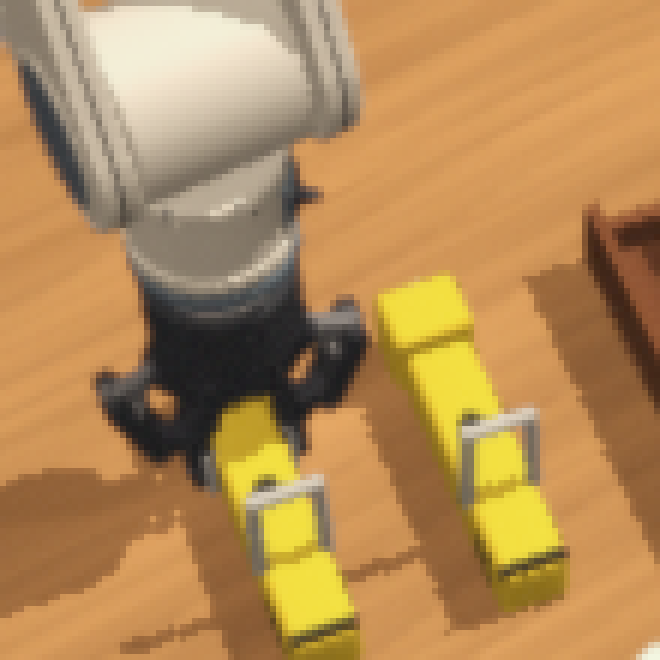

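```bash
python3 -m jog '[[[0,0,0],[0,-3,0],28],[[0,0,0],[0,-5,0],28],[[0,0,0],[0,-5,0],28],[[0,0,0],[0,0,0],28],[[0,0,0],[0,0,0],28]]' 100; python3 -c "from h import *;status()";python3 -m jog '[[[0,0,0],[0,-8,0],28],[[0,0,0],[0,-14,0],28],[[0,0,0],[0,-16,0],28],[[0,0,0],[0,-16,0],28],[[0,0,0],[0,-12,0],28],[[0,0,0],[0,-8,0],28],[[0,0,0],[0,0,0],28],[[0,0,0],[0,0,0],28]]'; python3 - <<'E'
from h import *
p,d=env.grab_frame("scene");status()
cv2.imwrite("pics/scene20.png",cv2.resize(p[110:240,160:290,::-1],None,fx=5,fy=5,interpolation=cv2.INTER_NEAREST))
E
```

```text
time: 22.15
tcp_pos: [444.7, -10.6, -10.7]
orientation: [-0.448, 0.448, -0.547, 0.547]
contact_force: [-0.2, -0.1, -3.1]
opening: 34.6
t 22.15 tcp [444.7 -10.6 -10.7] F [-0.2 -0.1 -3.1] op 34.6 j [-0.05  0.57  2.12 -0.    0.45  1.72]
toolx [-0.196 -0.981 -0.   ] y [ 0. -0. -1.] z [ 0.981 -0.196  0.   ]
time: 22.95
tcp_pos: [444.5, -10.5, 63.0]
orientation: [0.448, -0.448, 0.547, -0.547]
contact_force: [0.3, 0.7, -3.6]
opening: 34.7
t 23.0 tcp [444.2 -10.5  62.7] F [-0.6 -0.1 -3.8] op 34.7 j [-0.05  0.41  2.11  0.    0.62  1.72]
toolx [-0.196 -0.981  0.   ] y [-0.001  0.    -1.   ] z [ 0.981 -0.196 -0.001]
```

View pics/scene20.png

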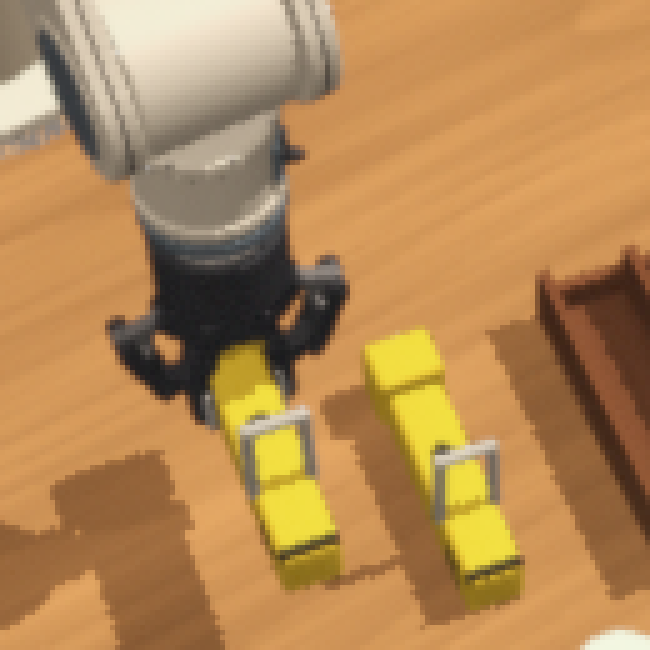

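```bash
python3 -m jog '[[[0,-0.04,0],[0,-8,0],28],[[0,-0.039,0],[0,-14,0],28],[[0,0,0],[0,-16,0],28],[[0,0,0],[0,-16,0],28],[[0,0,0],[0,-10,0],28],[[0,0,0],[0,-4,0],28],[[0,0,0],[8,0,-2],28],[[0,0,0],[20,0,-5],28]]' 100; python3 -m jog '[[[0,0,0],[28,0,-7],28],[[0,0,0],[30,0,-8],28],[[0,0,0],[30,0,-8],28],[[0,0,0],[30,0,-8],28],[[0,0,0],[28,0,-8],28],[[0,0,0],[22,0,-6],28],[[0,0,0],[15,0,-2],28],[[0,0,0],[5,0,0],28]]'; python3 -m jog '[[[0,0,0],[0,0,0],28],[[0,0,0],[0,0,0],28]]'; python3 - <<'E'
from h import *
status()
for n,b in(("scene",(60,190,220,310)),("top",(290,130,450,310))):
    p,d=env.grab_frame(n);np.savez(n+'21.npz',p=p,d=d);x0,y0,x1,y1=b
    cv2.imwrite(f"pics/{n}21.png",cv2.resize(p[y0:y1,x0:x1,::-1],None,fx=4.5 if n=="scene" else 3.3,fy=4.5 if n=="scene" else 3.3,interpolation=cv2.INTER_CUBIC))
E
```

```text
time: 23.8
tcp_pos: [434.2, -37.4, 130.5]
orientation: [0.47, -0.47, 0.528, -0.528]
contact_force: [1.4, -0.3, -4.1]
opening: 34.8
time: 24.6
tcp_pos: [364.3, -219.8, 130.3]
orientation: [0.469, -0.469, 0.53, -0.529]
contact_force: [-0.1, -0.2, -3.7]
opening: 35.1
time: 24.8
tcp_pos: [365.2, -218.1, 130.7]
orientation: [0.47, -0.47, 0.529, -0.528]
contact_force: [0.4, 0.4, -3.9]
opening: 34.8
t 24.8 tcp [ 365.2 -218.1  130.7] F [ 0.4  0.4 -3.9] op 34.8 j [-0.57  0.26  2.11  0.    0.77  1.12]
toolx [-0.118 -0.993 -0.001] y [-0.001  0.001 -1.   ] z [ 0.993 -0.118 -0.001]
```

View pics/scene21.png

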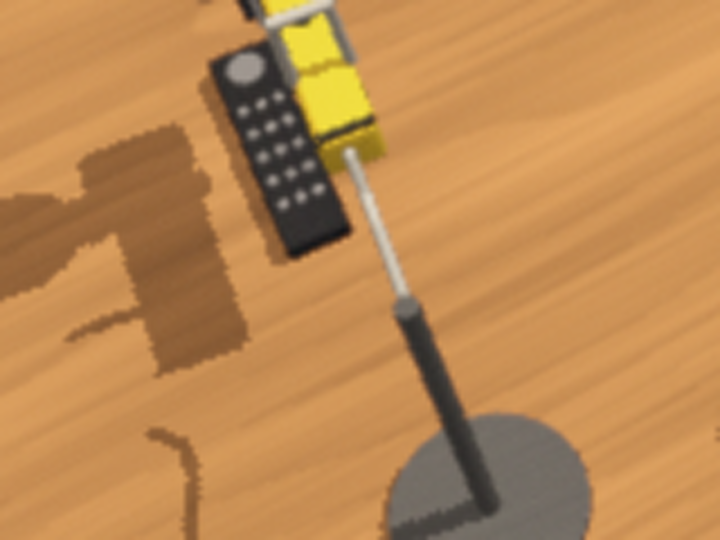

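View pics/top21.png

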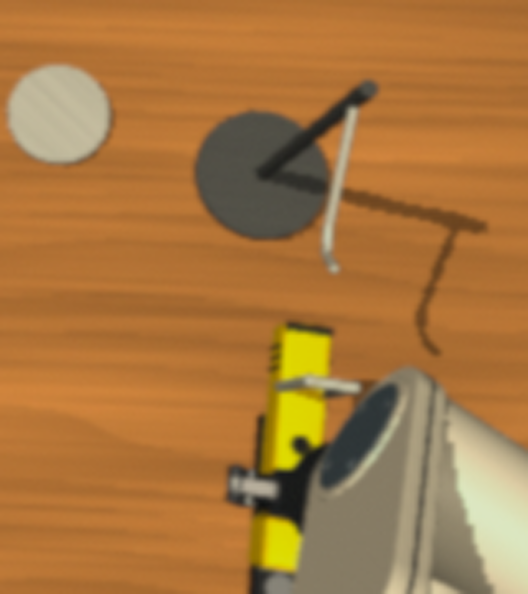

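```bash
python3 - <<'E'
from h import *
s=np.load('scene21.npz')['p'];t=np.load('top21.npz')['p']
cv2.imwrite("pics/s22.png",cv2.resize(s[180:240,100:170,::-1],None,fx=10,fy=10,interpolation=cv2.INTER_CUBIC))
cv2.imwrite("pics/t22.png",cv2.resize(t[190:260,360:430,::-1],None,fx=8,fy=8,interpolation=cv2.INTER_CUBIC))
S=env.camera_model('scene');T=env.camera_model('top')
o=env.observe();R=toolR();b=o['tcp_pos']+R@np.array([0,-115.5,77.5])
print('pred bar',b.round(1),proj(S,b),proj(T,b))
for n,X in dict(tip=(526.2,-239.1,225),seat=(550,-242,205),slope=(621.5,-250.6,233)).items(): print(n,proj(S,X).round(1),proj(T,X).round(1))
E
```

```text
pred bar [ 442.5 -227.1  246.4] [126.71375158 193.08655642] [389.79848182 245.81783134]
tip [137.9 224.2] [390.5 211.2]
seat [142.5 236.1] [388.5 202.9]
slope [149.4 254.7] [395.  171.8]
```

View pics/s22.png

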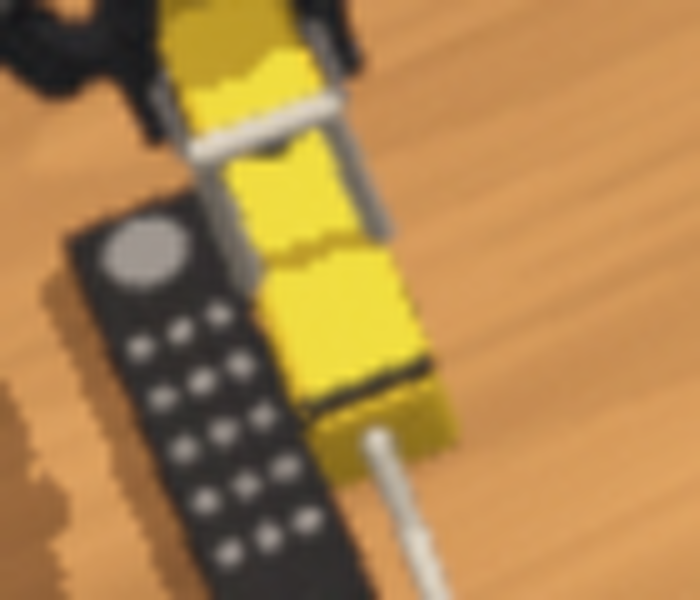

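View pics/t22.png

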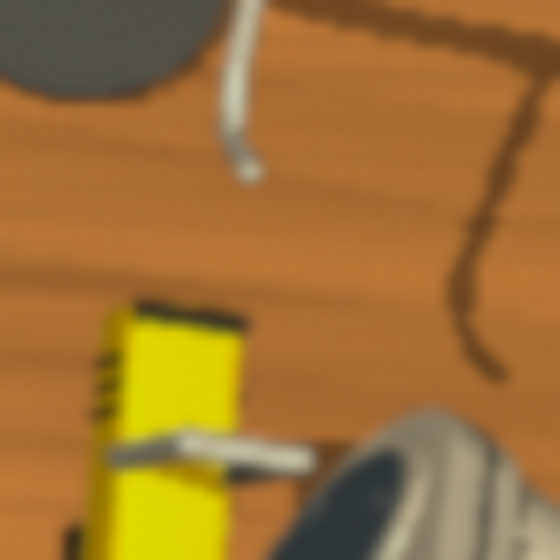

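```bash
python3 - <<'E'
from h import *
a=lambda x,y,x0,y0,f:(x0+(x+.5)/f-.5,y0+(y+.5)/f-.5)
bar=tri(a(265,126,100,180,10),a(247,451,360,190,8));tip=tri(a(376,438,100,180,10),a(250,174,360,190,8))
e1=tri(a(192,152,100,180,10),a(183,440,360,190,8));e2=tri(a(338,100,100,180,10),a(312,462,360,190,8))
bend=tri(a(440,590,100,180,10),a(232,125,360,190,8))
for n,x in dict(bar=bar,tip=tip,e1=e1,e2=e2).items():print(n,x[0].round(1),round(x[1],2))
d=tip[0]-bar[0];xs=np.array([.993,-.118,0]);ys=np.array([.118,.993,0])
print('tip-bar along',d@xs,'lateral',d@ys,'dz',d[2])
# hook direction from top: rod edges
pt=tri((149.9,256.8),(401.8,156.7));print('posttop',tri(a(123,256,130,215,6),a(370,101,340,140,6))[0].round(1))
h=np.array([648.9,-253.6])-tip[0][:2];print('stand dir',h/np.linalg.norm(h),np.linalg.norm(h))
E
```

```text
bar [ 441.9 -227.5  250. ] 0.18
tip [ 525.3 -239.3  227.9] 0.47
e1 [ 439.1 -230.3  236.5] 15.16
e2 [ 445.5 -224.1  266. ] 13.83
tip-bar along 84.15149364307213 lateral -1.9390415865442368 dz -22.089958217929393
posttop [ 648.9 -253.6  268.8]
stand dir [ 0.99339209 -0.11476998] 124.45343608698535
```

Torch is level with its bar at z≈246. The tip is 84 mm ahead along the torch, 2 mm to the side, with its top about 14 mm below the bar's underside. Advancing in two stages.

```bash
python3 -m jog '[[[0,0,0],[1,0,8],28],[[0,0,0],[1,0,14],28],[[0,0,0],[0,0,16],28],[[0,0,0],[0,0,14],28],[[0,0,0],[0,0,10],28],[[0,0,0],[0,0,6],28],[[0,0,0],[0,0,0],28],[[0,0,0],[0,0,0],28]]' 100; python3 - <<'E'
from h import *
status()
for n,b,f in(("scene",(90,180,180,260),8),("top",(350,170,430,260),6.5)):
    p,d=env.grab_frame(n);x0,y0,x1,y1=b
    cv2.imwrite(f"pics/{n}23.png",cv2.resize(p[y0:y1,x0:x1,::-1],None,fx=f,fy=f,interpolation=cv2.INTER_CUBIC))
E
```

```text
time: 25.7
tcp_pos: [432.4, -228.4, 130.9]
orientation: [0.47, -0.47, 0.529, -0.528]
contact_force: [-1.1, -0.1, -4.4]
opening: 35.0
t 25.7 tcp [ 432.4 -228.4  130.9] F [-1.1 -0.1 -4.4] op 35.0 j [-0.51  0.34  1.98 -0.    0.82  1.18]
toolx [-0.118 -0.993 -0.   ] y [-0.001  0.    -1.   ] z [ 0.993 -0.118 -0.001]
```

View pics/scene23.png

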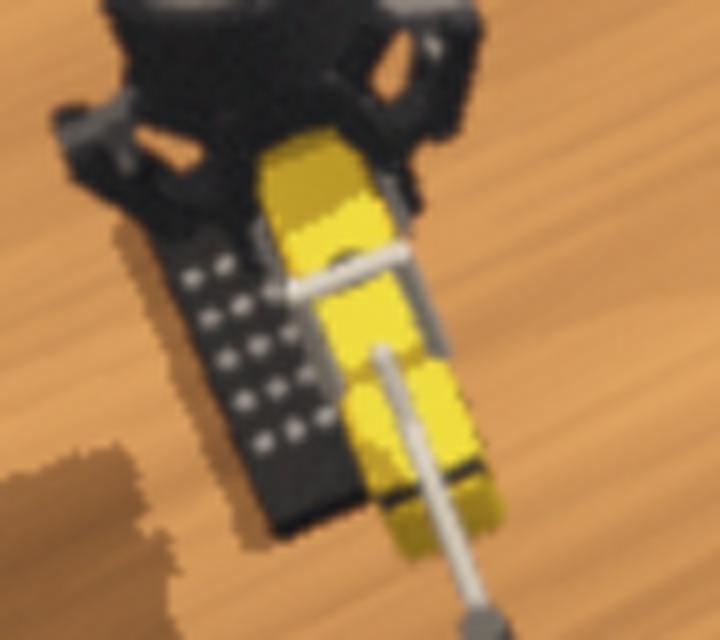

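View pics/top23.png

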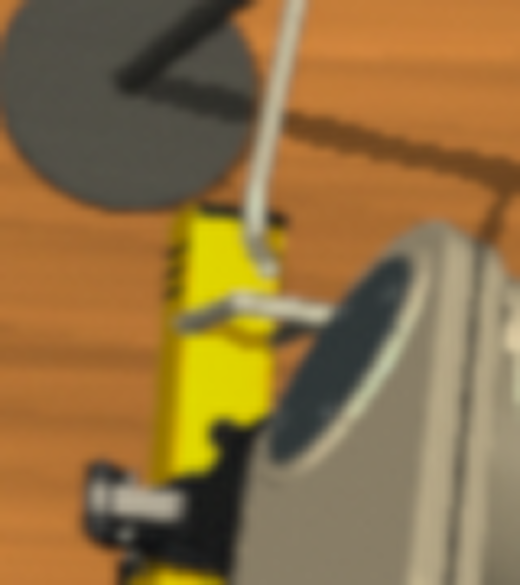

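```bash
python3 - <<'E'
from h import *
S=env.camera_model('scene');T=env.camera_model('top')
a=lambda x,y,x0,y0,f:(x0+(x+.5)/f-.5,y0+(y+.5)/f-.5)
b=ray(S,a(350,270,90,180,8),249.5);t=ray(S,a(380,352,90,180,8),227)
d=t-b;print(b.round(1),t.round(1),d@[.993,-.118,0],d@[.118,.993,0])
c=env.observe()['tcp_pos']+toolR()@np.array([0,-115.5,77.5]);print('pred bar',c.round(1))
e=ray(T,a(240,298,350,170,6.5),249);t=ray(T,a(265,268,350,170,6.5),227);print('top left end',e.round(1),'tip',t.round(1),((t-e)@[.118,.993,0]).round(1),((t-e)@[.993,-.118,0]).round(1))
E
```

```text
[ 508.5 -237.5  249.5] [ 524.8 -240.1  227. ] 16.461600154791334 -0.7294148849796079
pred bar [ 509.2 -237.7  246.4]
top left end [ 511.7 -221.   249. ] tip [ 526.8 -238.1  227. ] -15.1 17.0
```

Aligned: tip is 16.5 mm ahead and within about 1 mm sideways. Threading it on.

```bash
python3 -m jog '[[[0,0,0],[0.5,0,4],28],[[0,0,0],[0,0,7],28],[[0,0,0],[0,0,8],28],[[0,0,0],[0,0,8],28],[[0,0,0],[0,0,6],28],[[0,0,0],[0,0,4],28],[[0,0,0],[0,0,0],28],[[0,0,0],[0,0,0],28]]' 100; python3 - <<'E'
from h import *
status()
for n,b,f in(("scene",(90,180,180,260),8),("top",(350,150,430,240),6.5)):
    p,d=env.grab_frame(n);x0,y0,x1,y1=b
    cv2.imwrite(f"pics/{n}24.png",cv2.resize(p[y0:y1,x0:x1,::-1],None,fx=f,fy=f,interpolation=cv2.INTER_CUBIC))
c=env.observe()['tcp_pos']+toolR()@np.array([0,-115.5,77.5]);print('pred bar',c.round(1))
E
```

```text
time: 26.6
tcp_pos: [469.3, -233.4, 130.9]
orientation: [0.47, -0.47, 0.529, -0.528]
contact_force: [-0.5, 0.3, -4.2]
opening: 34.9
t 26.6 tcp [ 469.3 -233.4  130.9] F [-0.5  0.3 -4.2] op 34.9 j [-0.48  0.38  1.91 -0.    0.85  1.2 ]
toolx [-0.118 -0.993 -0.   ] y [-0.001  0.    -1.   ] z [ 0.993 -0.118 -0.001]
pred bar [ 546.2 -242.6  246.5]
```

View pics/scene24.png

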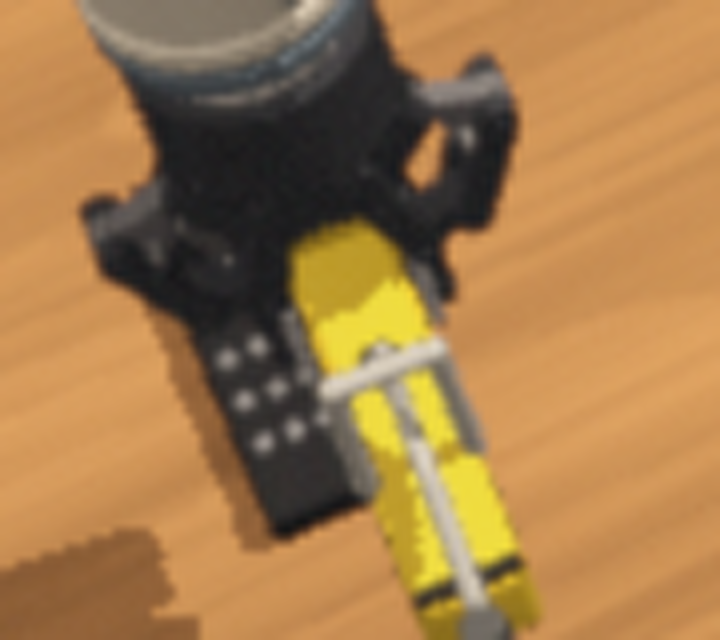

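View pics/top24.png

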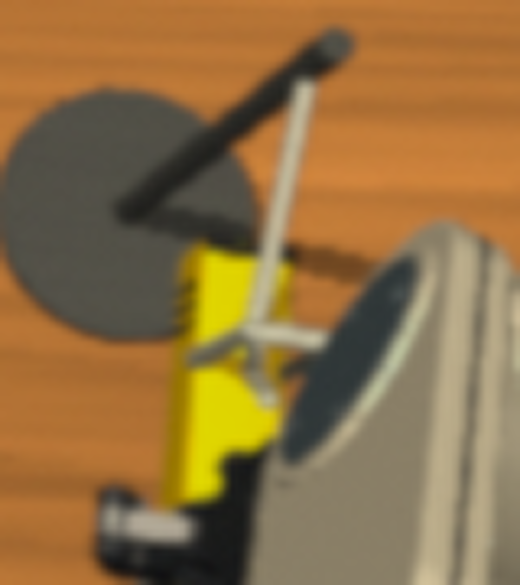

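The rod passes under the bar (scene crop: tip at (380,350) beyond the bar at (385,370)). Lowering, still level, to a bar height of about 222 mm.

```bash
python3 -m jog '[[[0,0,0],[0,4,0],28],[[0,0,0],[0,6,0],28],[[0,0,0],[0,6,0],28],[[0,0,0],[0,5,0],28],[[0,0,0],[0,3,0],28],[[0,0,0],[0,0,0],28]]' 100; python3 -m jog '[[[0.05,0,0],[0,3.7,5.9],28],[[0.05,0,0],[0,3.7,5.9],28],[[0,0,0],[0,0,0],28],[[0,0,0],[0,0,0],28]]'; python3 - <<'E'
from h import *
status()
c=env.observe()['tcp_pos']+toolR()@np.array([0,-115.5,77.5]);print('pred bar',c.round(1))
E
```

```text
time: 27.3
tcp_pos: [469.1, -233.4, 106.4]
orientation: [0.469, -0.47, 0.529, -0.528]
contact_force: [0.0, 0.2, -4.4]
opening: 34.9
time: 27.7
tcp_pos: [481.2, -235.0, 100.2]
orientation: [-0.492, 0.446, -0.502, 0.554]
contact_force: [-0.8, -0.9, -3.7]
opening: 35.1
t 27.7 tcp [ 481.2 -235.   100.2] F [-0.8 -0.9 -3.7] op 35.1 j [-0.5   0.41  1.97  0.06  0.67  1.15]
toolx [-0.118 -0.993 -0.   ] y [ 0.098 -0.012 -0.995] z [ 0.988 -0.118  0.099]
pred bar [ 546.5 -242.8  222.8]
```

```bash
python3 - <<'E'
from h import *
from scipy.optimize import least_squares,fsolve
dat=[(235,-578.5,206.3,.4238,1.6307),(298,-426.7,246.7,.22,1.82),(561.4,196.9,216.6,.37,1.69),(561.9,200.3,123.9,.49,1.75),(567.2,206.3,66,.58,1.76),(568.1,206.7,140.5,.48,1.72),(542.8,77.4,45.2,.55,1.89),(585.8,294.6,147.2,.53,1.60),(522.1,-26,164.1,.33,1.89),(435.4,-9,151,.23,2.08),(444.6,-10.5,2.6,.54,2.12),(444.5,-10.5,-24,.60,2.12),(365.2,-218.1,130.7,.26,2.11),(469.3,-233.4,130.9,.38,1.91),(432.4,-228.4,130.9,.34,1.98)]
A=[];y=[]
for x,yy,z,a,b in dat:
    r=np.sqrt(x*x+yy*yy-144);s=a+b
    A.append([np.sin(a),np.cos(a),np.sin(s),np.cos(s),1,0]);y.append(r)
    A.append([np.cos(a),-np.sin(a),np.cos(s),-np.sin(s),0,1]);y.append(z)
A=np.array(A);y=np.array(y);p,res,_,_=np.linalg.lstsq(A,y,rcond=None);print(p.round(1),np.abs(A@p-y).max())
# tilt: TCP = W + D*(sin,..)+; tool-down TCP = W-(0,D). tilt t outward: TCP = W + D*(sin t, -cos t)+ E*(cos t, sin t) - base
o=env.observe();j=o['joints'];x,yy,z=o['tcp_pos'];r=np.sqrt(x*x+yy*yy-144)
s=j[1]+j[2];r0=p@[np.sin(j[1]),np.cos(j[1]),np.sin(s),np.cos(s),1,0];z0=p@[np.cos(j[1]),-np.sin(j[1]),np.cos(s),-np.sin(s),0,1]
t=np.pi-j[1]-j[2]-j[4];print('t',t,'dr,dz',r-r0,z-z0,'D~',(r-r0)/np.sin(t))
for D in (200,240,280):
  for th in (.4,.5,.56):
    # final tcp from bar rotation about bar at (547,-242.8,212.5), in plane approx; plane yaw diff 0.38 -> effective pitch th*cos
    bar=np.array([547,-242.8,213]);xs=np.array([.993,-.118,0]);up=np.array([0,0,1.])
    tx=xs*np.cos(th)-0*up; tx=np.cos(th)*xs+np.sin(th)*up; tz=-np.sin(th)*xs+np.cos(th)*up
    tcp=bar-77.5*tx-115.5*tz; w=tcp+D*tz  # j5-ish centre
    rw=np.hypot(*w[:2]);zw=w[2]
    f=lambda q:[p@[np.sin(q[0]),np.cos(q[0]),np.sin(q[0]+q[1]),np.cos(q[0]+q[1]),1,0]-rw,p@[np.cos(q[0]),-np.sin(q[0]),np.cos(q[0]+q[1]),-np.sin(q[0]+q[1]),0,1]+D-zw]
    q=fsolve(f,[.4,1.95]);
    print(D,th,q.round(2),'j5~',(np.pi-q.sum()-th*.93).round(2))
E
```

```text
[ 5.635e+02 -1.000e-01  4.871e+02  7.690e+01 -2.400e+00 -1.270e+01] 2.7235143229997334
t 0.09101065594440982 dr,dz 30.590291207267967 2.270967918245802 D~ 336.58214328716275
200 0.4 [0.47 1.99] j5~ 0.3
200 0.5 [0.49 2.  ] j5~ 0.18
200 0.56 [0.5  2.01] j5~ 0.11
240 0.4 [0.46 2.02] j5~ 0.28
240 0.5 [0.48 2.04] j5~ 0.15
240 0.56 [0.49 2.05] j5~ 0.08
280 0.4 [0.46 2.06] j5~ 0.26
280 0.5 [0.47 2.08] j5~ 0.12
280 0.56 [0.49 2.1 ] j5~ 0.04
```

```bash
python3 -m jog '[[[0.05,0,0],[0,3.7,5.9],28],[[0.05,0,0],[0,3.7,5.9],28],[[0.05,0,0],[0,3.7,5.9],28],[[0.05,0,0],[0,3.7,5.9],28],[[0,0,0],[0,0,0],28],[[0,0,0],[0,0,0],28]]'; python3 - <<'E'
from h import *
status()
c=env.observe()['tcp_pos']+toolR()@np.array([0,-115.5,77.5]);print('pred bar',c.round(1))
E
```

```text
time: 28.3
tcp_pos: [507.1, -238.0, 89.7]
orientation: [-0.534, 0.394, -0.444, 0.601]
contact_force: [0.1, -0.2, -3.2]
opening: 34.9
t 28.3 tcp [ 507.1 -238.    89.7] F [ 0.1 -0.2 -3.2] op 34.9 j [-0.53  0.42  2.05  0.3   0.42  0.91]
toolx [-0.118 -0.993 -0.   ] y [ 0.292 -0.034 -0.956] z [ 0.949 -0.113  0.294]
pred bar [ 546.9 -242.8  222.9]
```

```bash
python3 -m jog '[[[0.04,0,0],[0,3,4.7],28],[[0.04,0,0],[0,3,4.7],28],[[0.04,0,0],[0,3,4.7],28],[[0.03,0,0],[0,2.3,3.5],28],[[0,0,0],[0,0,0],28],[[0,0,0],[0,0,0],28]]'; python3 - <<'E'
from h import *
status()
c=env.observe()['tcp_pos']+toolR()@np.array([0,-115.5,77.5]);print('pred bar',c.round(1))
for n,b,f in(("scene",(90,180,180,260),8),("top",(340,140,430,240),6)):
    p,d=env.grab_frame(n);x0,y0,x1,y1=b
    cv2.imwrite(f"pics/{n}25.png",cv2.resize(p[y0:y1,x0:x1,::-1],None,fx=f,fy=f,interpolation=cv2.INTER_CUBIC))
E
```

```text
time: 28.9
tcp_pos: [527.7, -240.4, 85.4]
orientation: [-0.563, 0.353, -0.398, 0.633]
contact_force: [1.3, 0.3, -3.6]
opening: 34.7
t 28.9 tcp [ 527.7 -240.4   85.4] F [ 1.3  0.3 -3.6] op 34.7 j [-0.55  0.44  2.11  0.79  0.26  0.4 ]
toolx [-0.117 -0.993 -0.   ] y [ 0.432 -0.051 -0.901] z [ 0.894 -0.106  0.435]
pred bar [ 547.2 -242.7  223.1]
```

View pics/scene25.png

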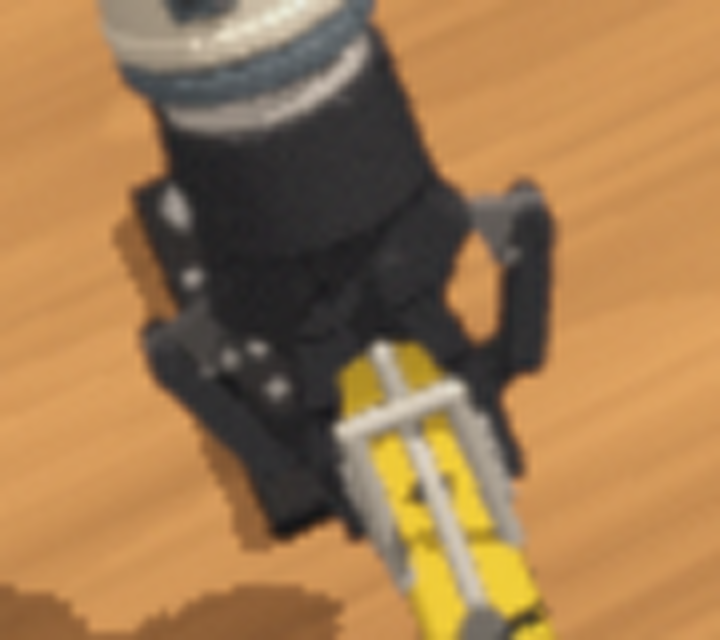

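View pics/top25.png

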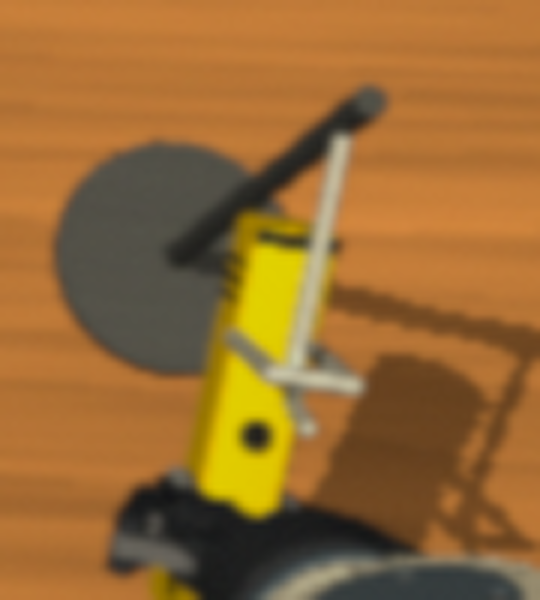

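```bash
python3 -m jog '[[[0.03,0,0],[0,2.3,3.5],28],[[0.03,0,0],[0,2.3,3.5],28],[[0.03,0,0],[0,2.3,3.5],28],[[0,0,0],[0,0,0],28],[[0,0,0],[0,0,0],28]]'; python3 - <<'E'
from h import *
status()
c=env.observe()['tcp_pos']+toolR()@np.array([0,-115.5,77.5]);print('pred bar',c.round(1))
E
```

```text
time: 29.5
tcp_pos: [539.8, -241.9, 83.9]
orientation: [-0.578, 0.328, -0.369, 0.65]
contact_force: [-0.3, -0.5, -3.8]
opening: 34.9
t 29.5 tcp [ 539.8 -241.9   83.9] F [-0.3 -0.5 -3.8] op 34.9 j [-0.56  0.46  2.14  1.35  0.23 -0.16]
toolx [-0.118 -0.993 -0.   ] y [ 0.51  -0.06  -0.858] z [ 0.852 -0.101  0.513]
pred bar [ 546.9 -242.8  222.8]
```

Tilt is 31° (rest is about 32°), with the bar about 10 mm above its seat. Easing down and watching the force.

```bash
python3 -m jog '[[[0,0,0],[0,1.7,-1],28],[[0,0,0],[0,1.7,-1],28],[[0,0,0],[0,1.7,-1],28],[[0,0,0],[0,0,0],28]]'; python3 -m jog '[[[0,0,0],[0,0.9,-0.5],28],[[0,0,0],[0,0.9,-0.5],28],[[0,0,0],[0,0,0],28]]'; python3 -c "
from h import *
status();c=env.observe()['tcp_pos']+toolR()@np.array([0,-115.5,77.5]);print('pred bar',c.round(1))"
```

```text
time: 29.9
tcp_pos: [539.6, -241.8, 77.6]
orientation: [-0.578, 0.327, -0.369, 0.65]
contact_force: [0.4, 0.5, -4.8]
opening: 34.7
time: 30.2
tcp_pos: [539.7, -241.8, 75.7]
orientation: [-0.578, 0.327, -0.369, 0.65]
contact_force: [0.5, -0.2, -4.0]
opening: 35.1
t 30.2 tcp [ 539.7 -241.8   75.7] F [ 0.5 -0.2 -4. ] op 35.1 j [-0.56  0.48  2.14  1.44  0.23 -0.25]
toolx [-0.118 -0.993 -0.   ] y [ 0.51  -0.06  -0.858] z [ 0.852 -0.101  0.514]
pred bar [ 546.8 -242.7  214.6]
```

```bash
python3 -m jog '[[[0,0,0],[0,0.9,-0.5],28],[[0,0,0],[0,0,0],28]]'; python3 -m jog '[[[0,0,0],[0,0.9,-0.5],28],[[0,0,0],[0,0,0],28]]'
```

```text
time: 30.4
tcp_pos: [539.8, -241.9, 74.7]
orientation: [-0.578, 0.327, -0.369, 0.65]
contact_force: [-0.9, 0.6, -4.0]
opening: 34.8
time: 30.6
tcp_pos: [539.8, -241.9, 73.7]
orientation: [-0.578, 0.327, -0.369, 0.651]
contact_force: [-0.3, -0.0, -3.9]
opening: 35.1
```

```bash
python3 -m jog '[[[0,0,0],[0,0.9,-0.5],28],[[0,0,0],[0,0,0],28]]'
```

```text
time: 30.8
tcp_pos: [540.2, -242.0, 73.1]
orientation: [-0.578, 0.327, -0.368, 0.651]
contact_force: [-1.1, 1.0, -0.6]
opening: 34.7
```

The hook has taken the weight (−3.9 → −0.6 N). I'll reduce the grip to 20 N so it settles, then look.

```bash
python3 -m jog '[[[0,0,0],[0,0.4,-0.2],28],[[0,0,0],[0,0,0],28],[[0,0,0],[0,0,0],28]]' 20; python3 - <<'E'
from h import *
status()
c=env.observe()['tcp_pos']+toolR()@np.array([0,-115.5,77.5]);print('pred bar',c.round(1))
for n,b,f in(("scene",(90,180,180,260),8),("top",(340,140,430,240),6)):
    p,d=env.grab_frame(n);x0,y0,x1,y1=b
    cv2.imwrite(f"pics/{n}26.png",cv2.resize(p[y0:y1,x0:x1,::-1],None,fx=f,fy=f,interpolation=cv2.INTER_CUBIC))
E
```

```text
time: 31.1
tcp_pos: [540.4, -242.0, 72.8]
orientation: [-0.578, 0.327, -0.368, 0.651]
contact_force: [-0.3, 0.6, 3.0]
opening: 35.3
t 31.1 tcp [ 540.4 -242.    72.8] F [-0.3  0.6  3. ] op 35.3 j [-0.56  0.48  2.14  1.47  0.22 -0.29]
toolx [-0.118 -0.993  0.   ] y [ 0.511 -0.061 -0.857] z [ 0.851 -0.101  0.515]
pred bar [ 547.3 -242.8  211.8]
```

View pics/scene26.png

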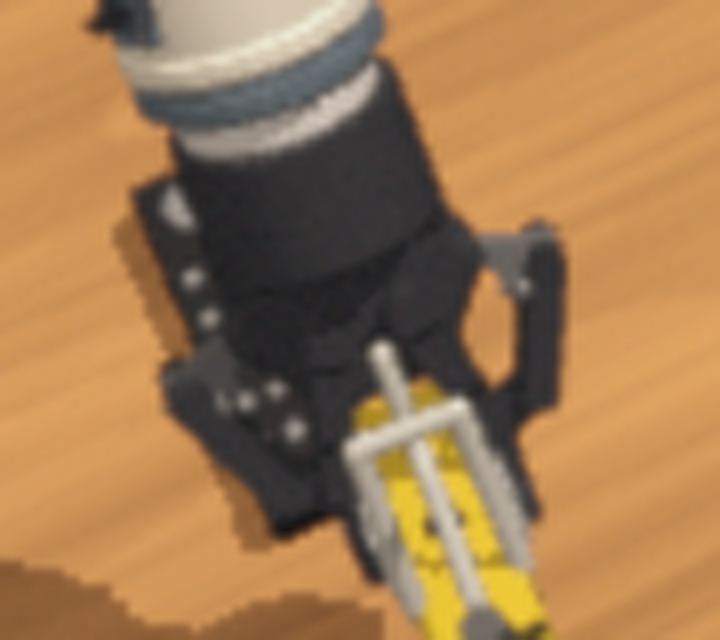

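View pics/top26.png

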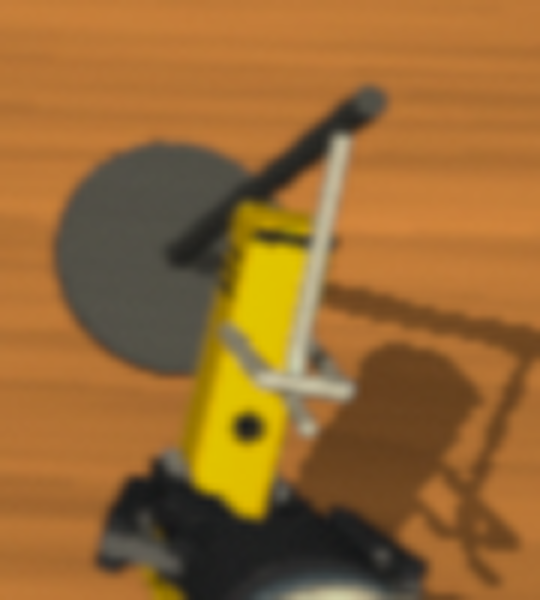

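The bar rests on the rod behind the upturned tip and carries the load. Opening slowly.

```bash
python3 -m jog '[[[0,0,0],[0,0,0],37],[[0,0,0],[0,0,0],39],[[0,0,0],[0,0,0],42],[[0,0,0],[0,0,0],46],[[0,0,0],[0,0,0],50],[[0,0,0],[0,0,0],55]]' 20; python3 - <<'E'
from h import *
status()
for n,b,f in(("scene",(90,180,180,260),8),):
    p,d=env.grab_frame(n);x0,y0,x1,y1=b
    cv2.imwrite(f"pics/{n}27.png",cv2.resize(p[y0:y1,x0:x1,::-1],None,fx=f,fy=f,interpolation=cv2.INTER_CUBIC))
E
```

```text
time: 31.8
tcp_pos: [539.9, -241.9, 72.3]
orientation: [-0.578, 0.327, -0.369, 0.65]
contact_force: [-0.5, 0.6, 0.3]
opening: 54.9
t 31.8 tcp [ 539.9 -241.9   72.3] F [-0.5  0.6  0.3] op 54.9 j [-0.56  0.48  2.14  1.47  0.22 -0.29]
toolx [-0.118 -0.993 -0.   ] y [ 0.51  -0.061 -0.858] z [ 0.852 -0.101  0.514]
```

View pics/scene27.png

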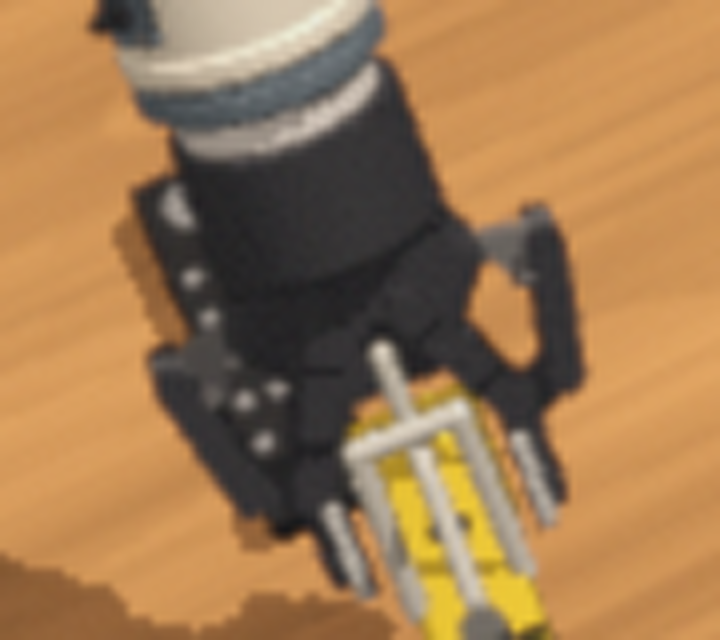

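```bash
python3 -m jog '[[[0,0,0],[0,0,0],70],[[0,0,0],[0,0,0],85],[[0,0,0],[0,0,0],85],[[0,0,0],[0,-5,0],85],[[0,0,0],[0,-8,0],85],[[0,0,0],[0,-10,0],85],[[0,0,0],[0,-12,0],85],[[0,0,0],[0,-12,0],85]]'; python3 - <<'E'
from h import *
status()
for n,b,f in(("scene",(80,170,180,260),7),):
    p,d=env.grab_frame(n);x0,y0,x1,y1=b
    cv2.imwrite(f"pics/{n}28.png",cv2.resize(p[y0:y1,x0:x1,::-1],None,fx=f,fy=f,interpolation=cv2.INTER_CUBIC))
E
```

```text
time: 32.65
tcp_pos: [515.6, -238.9, 112.9]
orientation: [-0.578, 0.327, -0.369, 0.65]
contact_force: [-0.2, -0.7, -0.2]
opening: 84.8
t 32.65 tcp [ 515.6 -238.9  112.9] F [-0.2 -0.7 -0.2] op 84.8 j [-0.59  0.37  2.17  1.16  0.26  0.01]
toolx [-0.118 -0.993 -0.   ] y [ 0.51  -0.06  -0.858] z [ 0.852 -0.101  0.514]
```

View pics/scene28.png

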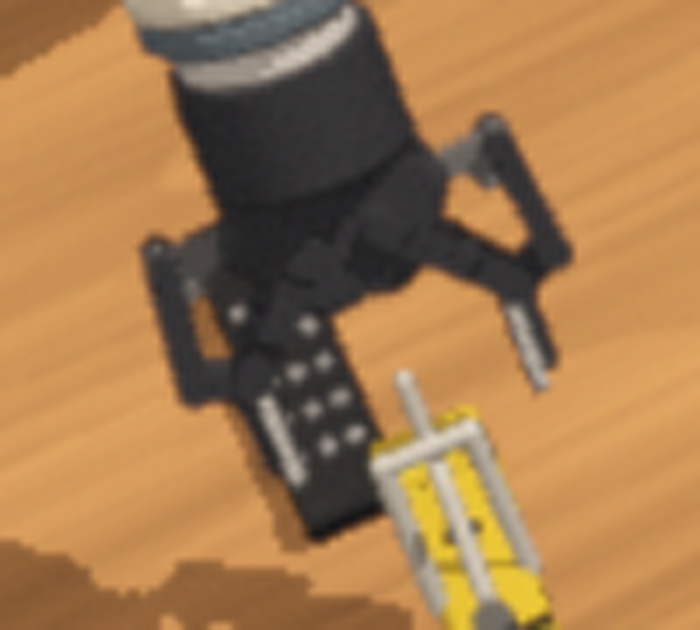

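Hanging free, with the fingers backing away. I'll retreat further and check from both cameras.

```bash
python3 -m jog '[[[0,0,0],[0,-14,0],85],[[0,0,0],[0,-18,0],85],[[0,0,0],[0,-20,0],85],[[0,0,0],[0,-20,0],85],[[0,0,0],[0,-18,0],85],[[0,0,0],[0,-10,0],85],[[0,0,0],[0,0,0],85],[[0,0,0],[0,0,0],85]]';  python3 -m jog '[[[0,0,0],[0,0,0],85],[[0,0,0],[0,0,0],85],[[0,0,0],[0,0,0],85],[[0,0,0],[0,0,0],85],[[0,0,0],[0,0,0],85],[[0,0,0],[0,0,0],85]]'; python3 - <<'E'
from h import *
status()
for n in("scene","top"):
    p,d=env.grab_frame(n);np.savez(n+'29.npz',p=p,d=d)
    cv2.imwrite(f"pics/{n}29.png",p[:,:,::-1])
    if n=="scene": cv2.imwrite("pics/s29c.png",cv2.resize(p[190:270,100:180,::-1],None,fx=7,fy=7,interpolation=cv2.INTER_CUBIC))
    else: cv2.imwrite("pics/t29c.png",cv2.resize(p[140:240,340:440,::-1],None,fx=6,fy=6,interpolation=cv2.INTER_CUBIC))
a=np.load('scene29.npz')['p'].astype(int);q,_=env.grab_frame("scene")
print('torch motion between frames',np.abs(q.astype(int)-a)[190:300,90:200].max())
E
```

```text
time: 33.5
tcp_pos: [465.1, -233.0, 198.4]
orientation: [-0.578, 0.327, -0.368, 0.651]
contact_force: [0.7, 0.3, 0.2]
opening: 84.8
time: 34.1
tcp_pos: [464.9, -233.0, 198.3]
orientation: [-0.578, 0.327, -0.369, 0.65]
contact_force: [1.0, 0.4, 0.3]
opening: 85.1
t 34.1 tcp [ 464.9 -233.   198.3] F [1.  0.4 0.3] op 85.1 j [-0.65  0.13  2.21  0.71  0.42  0.44]
toolx [-0.118 -0.993 -0.   ] y [ 0.51  -0.061 -0.858] z [ 0.852 -0.101  0.514]
torch motion between frames 35
```

View pics/scene29.png

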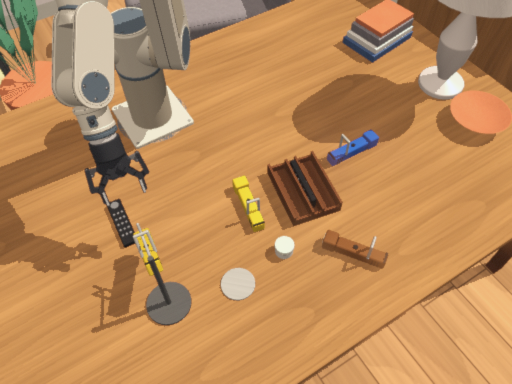

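View pics/s29c.png

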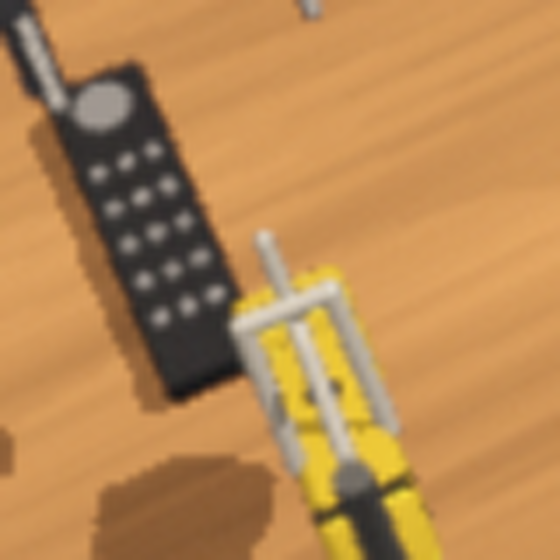

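View pics/t29c.png

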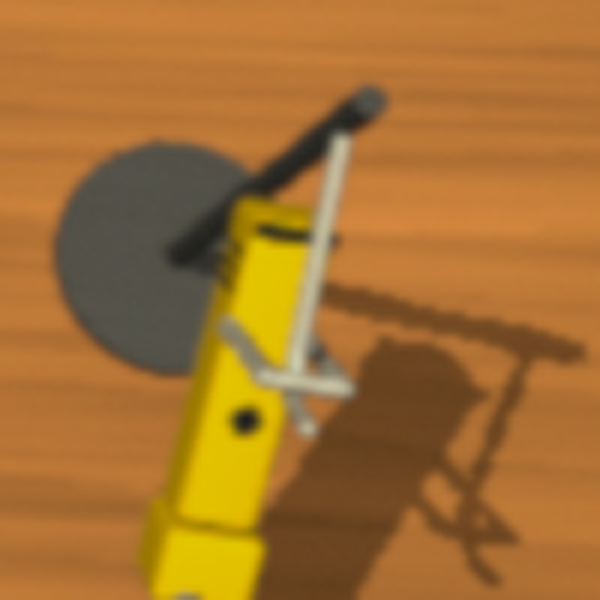

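View pics/top29.png

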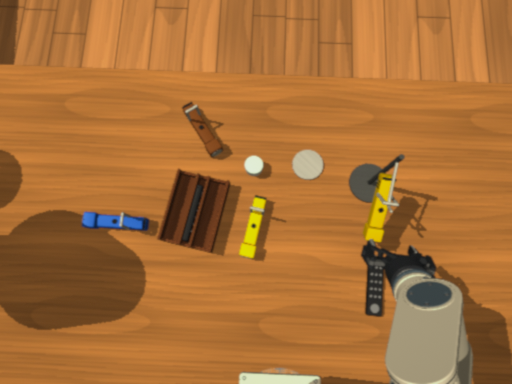

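```bash
python3 -m jog '[[[0,0,0],[0,-15,0],85],[[0,0,0],[0,-20,0],85],[[0,0,0],[0,-20,0],85],[[0,0,0],[0,-10,0],85],[[0,0,0],[0,0,0],85],[[0,0,0],[0,0,0],85],[[0,0,0],[0,0,0],85],[[0,0,0],[0,0,0],85]]'; python3 - <<'E'
from h import *
status()
a=lambda x,y,x0,y0,f:(x0+(x+.5)/f-.5,y0+(y+.5)/f-.5)
b=tri(a(286,307,100,190,7),a(307,383,340,140,6));t=tri(a(264,240,100,190,7),a(309,428,340,140,6))
print('bar',b[0].round(1),b[1].round(2),'tip',t[0].round(1)); print('tip-bar',(t[0]-b[0])@[.993,-.115,0],(t[0]-b[0])[2],'dist to seat',np.linalg.norm(b[0]-[549.6,-242.1,212.5]).round(1))
fr=[env.grab_frame("scene")[0].astype(int)[215:300,128:180] for i in range(5)]
print('frame diffs',[np.abs(fr[i+1]-fr[i]).mean().round(2) for i in range(4)],np.abs(fr[4]-fr[0]).mean().round(2))
n0=np.load('top0.npz')['p'];n1,_=env.grab_frame("top")
for nm,lo,hi,box,z in(("tin/coaster",(0,0,140),(180,70,255),(235,140,330,190),6),("remote",(0,0,0),(180,90,110),(360,250,390,320),18)):
    for im in(n0,n1):
        x0,y0,x1,y1=box;m=cv2.inRange(cv2.cvtColor(im[y0:y1,x0:x1],cv2.COLOR_RGB2HSV),lo,hi);k,l,st,ce=cv2.connectedComponentsWithStats(m)
        print(nm,[(ce[i]+[x0,y0]).round(1).tolist() for i in range(1,k) if st[i,4]>150])
E
```

```text
time: 35.05
tcp_pos: [431.7, -228.8, 253.3]
orientation: [-0.578, 0.327, -0.369, 0.65]
contact_force: [-0.2, -0.2, 0.6]
opening: 84.8
t 35.05 tcp [ 431.7 -228.8  253.3] F [-0.2 -0.2  0.6] op 84.8 j [-0.7  -0.02  2.21  0.56  0.57  0.57]
toolx [-0.118 -0.993 -0.001] y [ 0.51  -0.06  -0.858] z [ 0.852 -0.101  0.513]
bar [ 547.  -243.8  215.3] 0.03 tip [ 526.4 -239.8  227.6]
tip-bar -20.91327512550915 12.317075739925428 dist to seat 4.2
frame diffs [np.float64(0.7), np.float64(0.71), np.float64(0.72), np.float64(0.72)] 0.75
tin/coaster [[307.5, 164.3], [253.4, 164.6]]
tin/coaster [[307.5, 164.3], [253.4, 164.6]]
remote [[374.6, 284.3]]
remote [[376.1, 282.0]]
```

```bash
python3 - <<'E'
from h import *
p,_=env.grab_frame("scene");p0=np.load('scene0.npz')['p']
d=np.abs(p.astype(int)-p0.astype(int))[225:250,112:128].mean();print('remote lower end diff',d)
s=np.load('top0.npz')['p'];t,_=env.grab_frame("top");print('top remote lower half diff',np.abs(s.astype(int)-t.astype(int))[285:318,362:388].mean(), 'org remote',np.abs(s.astype(int)-t.astype(int))[190:240,188:196].mean())
env.sign_off()
E
```

```text
remote lower end diff 3.495
top remote lower half diff 3.445998445998446 org remote 8.4125
the job is handed in; nothing more can be done
```

The job is handed in after about 35 s of robot time. The heavy torch hangs in the hook's bend, and the empty one lies flat beside the organiser.

- **Weighing:** I took the right-hand torch out by its loop first and read about 0.95 N. The left-hand one read about 4.0 N, so it is the one with batteries. I laid both flat to the right of the organiser and let go.
- **Hanging:** I gripped the heavy torch by its barrel and threaded its loop over the hook tip while level. Then I tilted it 31° lens-down and lowered it until the wrist force fell from −3.9 to −0.6 N. After that I eased the grip, opened slowly and backed away.
- **Last checks:**
  - The bar measured about 4 mm from the estimated seat.
  - Successive pictures of the hanging torch differed only by picture noise.
  - The tin and coaster were at the same pixels as at the start.
  - The remotes and the empty torch looked untouched in the last pictures.

Some readings disagreed:
- **Fingertips:** they sit about 30 mm farther back than the stated TCP, so I gripped the barrel with the TCP reading −24 mm, feeling for contact on the way down.
- **Remote on the cabinet top:** its colour-mask centre moved about 2 pixels. I put this down to the gripper's dark body beside it, because the uncovered part compared nearly unchanged.
- **Remote in the organiser:** that strip differed a bit more (8.4 against about 3.5 grey levels). The torches beside it were gone and I did not follow it up.

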